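Gauge the nozzle sleeves and close the carrier

ROBOT

A 6-joint arm with a two-finger parallel gripper is mounted at the origin on the work surface. World frame = base frame: x ahead of the robot, y to its left, z up, the work surface at z = 0. Lengths are in mm, angles in rad, forces in N, time in s.
With the tool pointing down it reaches from about 300 to 775 mm from the base axis. Payload 14.6 kg.
Tool frame: the origin (TCP) lies between the finger pads; the fingertips stand manip.nose_length ahead of it and the grasp point (between the pads) lies 11 mm behind it (manip.nose_length is the distance from the TCP to the fingertips, in mm); z points along the fingers, y is the line along which they close (so a half turn about z gives the same grasp; the last joint's range is limited). The gripper opens to 94 mm and grips with 3 to 60 N. Pads are 16 mm wide; open, the fingers measure 119 mm over their backs; the gripper's body (75 mm by 177 mm) begins 78 mm behind the grasp point.
Start: joints at [1.063, 0.3, 1.521, -0, 1.321, -0.067], TCP at [234.661, 497.417, 213.446] pointing down, gripper open.
Joint ranges: [-3.03, 3.03], [-0.79, 2.21], [0.23, 2.52], [-1.04, 4.18], [0, 3.07], [-2.55, 2.55]. Speed limits (rad/s): [2.22, 2.22, 2.57, 3.14, 3.14, 3.14].

INTERFACE

Orientations are given as [roll, pitch, yaw] about the fixed x, y, z axes, in that order (R = Rz(yaw) Ry(pitch) Rx(roll)).
In Python, from cell import manip, cams, job gives the robot as it stands.
- The arm moves only by the tool jog_arm, never from a script. Its argument "commands" is a list of rows, each an object of numbers: "dx", "dy", "dz": the shift along the tool's x, y, z each as a share of 40 mm, from -1 to 1; "ax", "ay", "az": the turn, a rotation vector about the tool's x, y, z each as a share of 10 degrees, from -1 to 1; "gripper": the closure, from 0 (fully open) to 1 (shut). A call has 1 to 10 rows; each row shifts and turns the commanded pose from where the row before left it, along the tool's axes as they then stand; what a row does not reach is not made up. A row lasts 1/8 s, in which the tool goes at most 62.5 mm and 10.7 degrees, less where a joint would pass 70% of its speed; a pose out of reach is approached as far as the arm can. A call with a number of a shift or a turn outside -1 to 1 is refused whole. A call with a gripper value outside its range is refused whole. The fingers move at their own pace and stop on an object; "squeeze" is the grip in N (left out, the last holds). Time passes only in rows, so rows that do not move let the fingers close. It gives the time, the measured TCP pose, the force, the opening and the grip force at its end, in the units of the state.
- manip.read_state(): the state, without advancing time (a new reading comes with each control period).
- cams.camera(name): name is "scene" or "top" or "wrist"; returns a dict with "image" (420x560x3 uint8, red, green, blue), "fx", "fy", "cx", "cy" (pixels), "dist_coeffs" ([k1, k2, p1, p2, k3] as OpenCV has them; the pictures are not rectified), "world_to_cam" (4x4, takes a point from world to camera coordinates). Camera axes: x right, y down, z forward; pixel columns grow to the right and rows downward; lengths in mm; the calibration is good to about 2 mm. A picture is of the moment at which its call begins. There is no depth.
- job.sign_off(): hands the job in; it is judged then, once.
The state is a dict: "clock": time; "joints": joint angles; "qd": joint speeds; "effort": joint torques, N m; "eef_pos": TCP position; "eef_rot": TCP orientation; "wrist_force": force on the tool from outside, world axes, zero at the start; "moment": the same for the moment, N m; "finger_gap": finger opening in mm; "finger_force": force on a finger pad.
Only numpy, scipy, OpenCV 4.12 (cv2) and the standard library are available. Lean on these libraries where they do the work, as an engineer would, in place of code of your own. Each camera call takes 0.05 s, during which the arm holds its last target. There are 200 camera calls.

TASK

First swing the keeper bar well clear of the white carrier. Then check the nozzle sleeves one at a time, from the shortest to the tallest: slide each down over the step gauge pin as far as it will go. Stand those that go fully home on its base in the carrier, and those that stop partway in the steel reject tray, all upright. When all are sorted, swing the keeper bar back across the carrier until it rests in its catch, leaving the cookies, jars and brush alone.

Things in the scene. Friction and masses are not known exactly. Their poses are not given: they have to be found in the camera images.
- sleeve60_a: aluminium nozzle sleeve 60 mm tall, upright: tube of 40 mm outer diameter on a foot flange 76 mm wide, 8 mm thick; 25 mm hole in the top, open right through. Origin: centre of its underside; z along the tube. At most one of 60 mm is present (2 to 4 in all). Whether its bore below is full size (32 mm) or undersized (25 mm) shows only on the gauge.
- sleeve60_b: aluminium nozzle sleeve 60 mm tall, upright: tube of 40 mm outer diameter on a foot flange 76 mm wide, 8 mm thick; 25 mm hole in the top, open right through. Origin: centre of its underside; z along the tube. At most one of 60 mm is present (2 to 4 in all). Whether its bore below is full size (32 mm) or undersized (25 mm) shows only on the gauge.
- sleeve70_a: aluminium nozzle sleeve 70 mm tall, upright: tube of 40 mm outer diameter on a foot flange 76 mm wide, 8 mm thick; 25 mm hole in the top, open right through. Origin: centre of its underside; z along the tube. At most one of 70 mm is present (2 to 4 in all). Whether its bore below is full size (32 mm) or undersized (25 mm) shows only on the gauge.
- sleeve70_b: aluminium nozzle sleeve 70 mm tall, upright: tube of 40 mm outer diameter on a foot flange 76 mm wide, 8 mm thick; 25 mm hole in the top, open right through. Origin: centre of its underside; z along the tube. At most one of 70 mm is present (2 to 4 in all). Whether its bore below is full size (32 mm) or undersized (25 mm) shows only on the gauge.
- sleeve80_a: aluminium nozzle sleeve 80 mm tall, upright: tube of 40 mm outer diameter on a foot flange 76 mm wide, 8 mm thick; 25 mm hole in the top, open right through. Origin: centre of its underside; z along the tube. At most one of 80 mm is present (2 to 4 in all). Whether its bore below is full size (32 mm) or undersized (25 mm) shows only on the gauge.
- sleeve80_b: aluminium nozzle sleeve 80 mm tall, upright: tube of 40 mm outer diameter on a foot flange 76 mm wide, 8 mm thick; 25 mm hole in the top, open right through. Origin: centre of its underside; z along the tube. At most one of 80 mm is present (2 to 4 in all). Whether its bore below is full size (32 mm) or undersized (25 mm) shows only on the gauge.
- sleeve90_a: aluminium nozzle sleeve 90 mm tall, upright: tube of 40 mm outer diameter on a foot flange 76 mm wide, 8 mm thick; 25 mm hole in the top, open right through. Origin: centre of its underside; z along the tube. At most one of 90 mm is present (2 to 4 in all). Whether its bore below is full size (32 mm) or undersized (25 mm) shows only on the gauge.
- sleeve90_b: aluminium nozzle sleeve 90 mm tall, upright: tube of 40 mm outer diameter on a foot flange 76 mm wide, 8 mm thick; 25 mm hole in the top, open right through. Origin: centre of its underside; z along the tube. At most one of 90 mm is present (2 to 4 in all). Whether its bore below is full size (32 mm) or undersized (25 mm) shows only on the gauge.
- gauge: fixed steel step gauge. Origin: centre of its underside, z up. Base disc 90 mm wide, 12 mm thick; pin shank 28 mm diameter up to z = 53 mm, coned to 21 mm at 57 mm; nose 20 mm diameter to 78 mm, tapering to the tip at 90 mm. A full-size sleeve comes to rest on the base (underside at 12 mm), an undersized one on the cone (about 55 mm).
- carrier: fixed white open box, 180 x 180 mm outside, 40 mm high, walls and floor 5 mm. Origin: centre of its underside. A post 100 mm high at x = 105 mm bears the keeper bar; one at x = -105 mm the catch, a small C open to +y, 122 mm high. Holds four sleeves standing in a 2 x 2 pattern 84 mm apart.
- keeper (a joint): angle of the keeper, a flat steel bar (16 mm wide, 205 mm long, 102 to 112 mm above the table) swinging level about an upright hinge on the carrier's +x post. 0: closed, across the middle of the carrier with its end in the catch (a stop); it grows as the bar swings out to the carrier's +y side, up to 1.9. It stays where left; 1 N at the knob moves it.
- keeper_hinge (a point): hinge axis of the keeper bar, 100 mm above the table; its own frame is the bar's: the bar points along its -x axis
- keeper_knob (a point): middle of the black upright round knob on the keeper bar, 18 mm diameter, 40 mm high (112 to 152 mm above the table), 165 mm from the hinge axis
- reject_tray: fixed open steel tray, 180 x 180 mm outside, 40 mm high, walls and floor 5 mm, no bar or posts. Origin: centre of its underside; z up. For the undersized sleeves; holds four in a 2 x 2 pattern 84 mm apart.
- jar_a: bystander: glass jar with white cap, 56 mm diameter, 95 mm tall; origin under its centre
- jar_b: bystander: amber jar with white cap, 56 mm diameter, 105 mm tall; origin under its centre
- cookie_a: bystander: iced mitten cookie about 85 mm long, 14 mm thick; origin under the middle of its big end
- cookie_b: bystander: iced mitten cookie about 85 mm long, 14 mm thick; origin under the middle of its big end
- cookie_c: bystander: iced mitten cookie about 85 mm long, 14 mm thick; origin under the middle of its big end
- paint_brush: bystander: brush 170 mm long, lying flat; origin under its middle
Mind the look-alikes: they are no part of the job. What is shaped like the sleeve60_a but pink is not meant. What is shaped like the sleeve80_b but yellow is not meant.

How it is judged (in metres and radians):
On the way, in this order (a step that is already met when the one before it is completed fails the run):
1. the keeper bar has been swung open (beyond 0.9 rad) (value of joint keeper above 0.9 rad), for 0.2 s.
2. the 60 mm sleeve has been slid onto the gauge pin as far as it goes (((horizontal distance between sleeve60_a and gauge below 0.007 m and z of sleeve60_a in the frame of gauge between 0.009 and 0.016 m and angle between sleeve60_a's own z axis and vertical below 0.12 rad) or (horizontal distance between sleeve60_b and gauge below 0.007 m and z of sleeve60_b in the frame of gauge between 0.048 and 0.06 m and angle between sleeve60_b's own z axis and vertical below 0.12 rad))), for 0.2 s.
3. the 70 mm sleeve has been slid onto the gauge pin as far as it goes (((horizontal distance between sleeve70_a and gauge below 0.007 m and z of sleeve70_a in the frame of gauge between 0.048 and 0.06 m and angle between sleeve70_a's own z axis and vertical below 0.12 rad) or (horizontal distance between sleeve70_b and gauge below 0.007 m and z of sleeve70_b in the frame of gauge between 0.009 and 0.016 m and angle between sleeve70_b's own z axis and vertical below 0.12 rad))), for 0.2 s.
4. the 80 mm sleeve has been slid onto the gauge pin as far as it goes (((horizontal distance between sleeve80_a and gauge below 0.007 m and z of sleeve80_a in the frame of gauge between 0.048 and 0.06 m and angle between sleeve80_a's own z axis and vertical below 0.12 rad) or (horizontal distance between sleeve80_b and gauge below 0.007 m and z of sleeve80_b in the frame of gauge between 0.009 and 0.016 m and angle between sleeve80_b's own z axis and vertical below 0.12 rad))), for 0.2 s.
5. the 90 mm sleeve has been slid onto the gauge pin as far as it goes (((horizontal distance between sleeve90_a and gauge below 0.007 m and z of sleeve90_a in the frame of gauge between 0.009 and 0.016 m and angle between sleeve90_a's own z axis and vertical below 0.12 rad) or (horizontal distance between sleeve90_b and gauge below 0.007 m and z of sleeve90_b in the frame of gauge between 0.048 and 0.06 m and angle between sleeve90_b's own z axis and vertical below 0.12 rad))), for 0.2 s.
6. with every full-size sleeve in the carrier and every undersized one in the reject tray, the keeper bar is closed (value of joint keeper below 0.06 rad and x of sleeve60_a in the frame of carrier between -0.066 and 0.066 m and y of sleeve60_a in the frame of carrier between -0.066 and 0.066 m and z of each of sleeve60_a, sleeve70_b, sleeve80_b, sleeve90_a in the frame of carrier below 0.012 m and angle between each of sleeve60_a, sleeve60_b, sleeve70_a, sleeve70_b, sleeve80_a, sleeve80_b, sleeve90_a, sleeve90_b's own z axis and vertical below 0.1 rad and linear speed of each of sleeve60_a, sleeve60_b, sleeve70_a, sleeve70_b, sleeve80_a, sleeve80_b, sleeve90_a, sleeve90_b below 0.03 m/s and x of sleeve60_b in the frame of reject_tray between -0.066 and 0.066 m and y of sleeve60_b in the frame of reject_tray between -0.066 and 0.066 m and z of each of sleeve60_b, sleeve70_a, sleeve80_a, sleeve90_b in the frame of reject_tray below 0.012 m and x of sleeve70_a in the frame of reject_tray between -0.066 and 0.066 m and y of sleeve70_a in the frame of reject_tray between -0.066 and 0.066 m and x of sleeve70_b in the frame of carrier between -0.066 and 0.066 m and y of sleeve70_b in the frame of carrier between -0.066 and 0.066 m and x of sleeve80_a in the frame of reject_tray between -0.066 and 0.066 m and y of sleeve80_a in the frame of reject_tray between -0.066 and 0.066 m and x of sleeve80_b in the frame of carrier between -0.066 and 0.066 m and y of sleeve80_b in the frame of carrier between -0.066 and 0.066 m and x of sleeve90_a in the frame of carrier between -0.066 and 0.066 m and y of sleeve90_a in the frame of carrier between -0.066 and 0.066 m and x of sleeve90_b in the frame of reject_tray between -0.066 and 0.066 m and y of sleeve90_b in the frame of reject_tray between -0.066 and 0.066 m), for 0.2 s.
At the end, for the whole second after the job is handed in: Keeper opened first; all sleeves tried on the gauge, shortest first; full-size ones stand upright (0.1 rad) at rest on the carrier floor, undersized ones on the reject tray floor; lastly the keeper bar is within 0.06 rad of closed and still (all of step 6 and velocity of joint keeper below 0.05 rad/s); the robot touches nothing.
It fails at once if a cookie, jar or the brush pushed more than 60 mm (distance of any of jar_a, jar_b, cookie_a, cookie_b, cookie_c, paint_brush from where it was at the start of the episode above 0.06 m).
Of sleeve60_a, sleeve60_b only 1 to 1 are there at a start; the rules pass over those that are not, and their reading is None.
Of sleeve70_a, sleeve70_b only 1 to 1 are there at a start; the rules pass over those that are not, and their reading is None.
Of sleeve80_a, sleeve80_b only 1 to 1 are there at a start; the rules pass over those that are not, and their reading is None.
Of sleeve90_a, sleeve90_b only 1 to 1 are there at a start; the rules pass over those that are not, and their reading is None.
Of sleeve60_a, sleeve60_b, sleeve70_a, sleeve70_b, sleeve80_a, sleeve80_b, sleeve90_a, sleeve90_b only 6 to 7 are there at a start; the rules pass over those that are not, and their reading is None.
At some moment in a run one of sleeve60_a, sleeve60_b, sleeve70_a, sleeve70_b, sleeve80_a, sleeve80_b, sleeve90_a, sleeve90_b may be knocked a few centimetres aside while the robot is not near it.
It also fails if it takes over 210 s, if anything falls off the work surface, if the arm or the gripper's body presses on something with over 40 N, if the wrist force passes 120 N, or if a joint passes its speed limit or range.

## Working session

There is one attempt and no reset: what is moved stays moved. The work goes in short steps, Python scripts to look and compute and a tool call to move; the robot and the scene stay as the last step left them, time stands still between calls to the robot, and variables do not carry over. Pictures are saved under pics/ and viewed, at most 14 in all, crops included, and the job is handed in when it is done.

Besides the shell and the picture viewer there is one more tool, called after "Emit:" as a command line: name --argument value ..., lists and objects as JSON in quotes. jog_arm: Moves the arm, as the interface text tells. Shift numbers are shares of 40 mm and turn numbers shares of 10 degrees, none past 1 either way. Its arguments: {"type":"object","properties":{"commands":{"type":"array"},"squeeze":{"type":"number"}},"required":["commands"]}

```bash
ls; mkdir -p pics
cat > h.py <<'E'
import numpy as np, cv2
from cell import manip, cams, job
def cam(n):
    c=cams.camera(n); c['K']=np.array([[c['fx'],0,c['cx']],[0,c['fy'],c['cy']],[0,0,1.]]); c['d']=np.array(c['dist_coeffs']); c['T']=np.array(c['world_to_cam']); return c
def save(c,f): cv2.imwrite('pics/'+f,cv2.cvtColor(c['image'],cv2.COLOR_RGB2BGR))
def ray(c,uv,z):
    p=cv2.undistortPoints(np.array(uv,float).reshape(-1,1,2),c['K'],c['d']).reshape(-1,2)
    R=c['T'][:3,:3];t=c['T'][:3,3];o=-R.T@t
    d=np.c_[p,np.ones(len(p))]@R
    return o+d*((z-o[2])/d[:,2])[:,None]
def proj(c,P):
    return cv2.projectPoints(np.array(P,float).reshape(-1,1,3),cv2.Rodrigues(c['T'][:3,:3])[0],c['T'][:3,3],c['K'],c['d'])[0].reshape(-1,2)
E
python3 - <<'E'
from h import *
s=manip.read_state(); print(s, manip.nose_length)
for n in('top','scene','wrist'):
    c=cam(n); save(c,n+'0.png'); print(n,c['fx'],c['dist_coeffs'],(-c['T'][:3,:3].T@c['T'][:3,3]).round(0))
E
```

```text
pics
{'clock': 0.0, 'joints': array([ 1.06335752e+00,  3.00450744e-01,  1.52159285e+00,  6.24132559e-06,
        1.32070768e+00, -6.65690975e-02]), 'qd': array([ 1.70848971e-03,  9.43848623e-04,  1.19418092e-05,  5.99407695e-06,
       -6.64331941e-04, -4.74900788e-04]), 'effort': array([ 5.68744736e-05, -5.31811738e+01, -3.52733445e+01,  7.08298758e-02,
        2.44007679e-02, -1.18161383e-04]), 'eef_pos': array([234.55836603, 497.18797129, 212.89251475]), 'eef_rot': array([-3.14043700e+00, -8.31033112e-05,  2.70072134e+00]), 'wrist_force': array([ 0.57343054,  0.02698885, -0.52612447]), 'moment': array([-0.00430871, -0.03017636,  0.01495474]), 'finger_force': 0.0, 'finger_gap': 93.88904597134452} 8.0
top 439.4123090473977 [-0.08488965  0.          0.          0.          0.        ] [ 372.   -8. 1175.]
scene 546.8582433152267 [0.01671708 0.         0.         0.         0.        ] [ 987. -405. 1034.]
wrist 289.11472920121224 [-0.00515612  0.          0.          0.          0.        ] [175. 526. 384.]
```

View pics/top0.png

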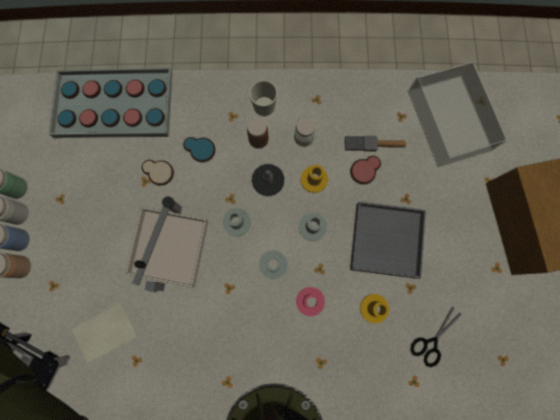

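View pics/scene0.png

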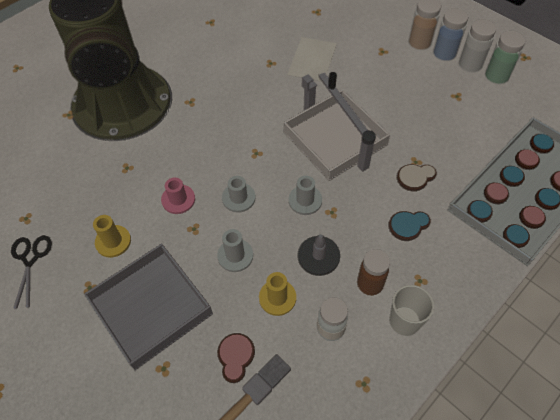

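Run:
```python
import cv2
a=cv2.imread('pics/top0.png')[110:310,115:335]; b=cv2.imread('pics/top0.png')[150:330,230:430]
cv2.imwrite('pics/topz.png',cv2.convertScaleAbs(cv2.resize(a,None,fx=3,fy=3,interpolation=cv2.INTER_CUBIC),alpha=1.5))
s=cv2.imread('pics/scene0.png')[50:290,170:400]
cv2.imwrite('pics/scz.png',cv2.convertScaleAbs(cv2.resize(s,None,fx=2.5,fy=2.5,interpolation=cv2.INTER_CUBIC),alpha=1.5))
h=cv2.imread('pics/top0.png'); hh=cv2.cvtColor(h,cv2.COLOR_BGR2HSV)
for u,v in[(236,234),(312,238),(273,275),(312,291),(375,321),(200,300),(268,192),(385,250)]: print((u,v),hh[v,u])
```

```text
(236, 234) [ 54  24 108]
(312, 238) [ 54  24 106]
(273, 275) [ 51  17 104]
(312, 291) [174 134 135]
(375, 321) [ 23 221 134]
(200, 300) [ 26  30 127]
(268, 192) [30  8 34]
(385, 250) [60  7 76]
```

View pics/topz.png

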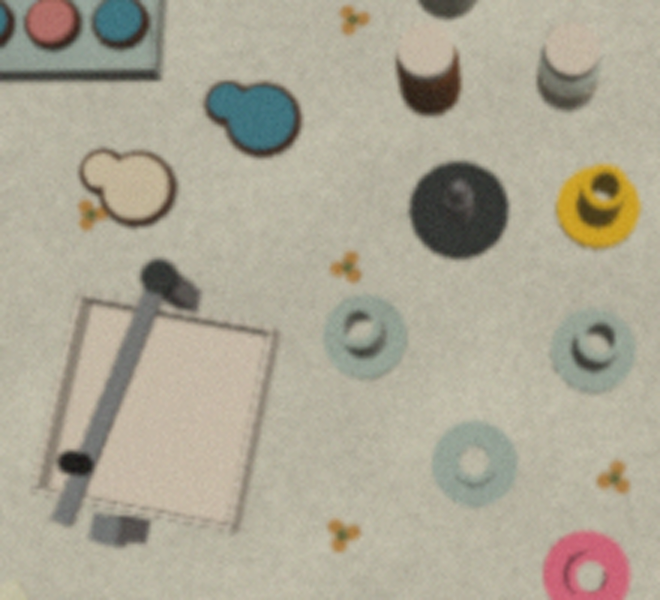

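View pics/scz.png

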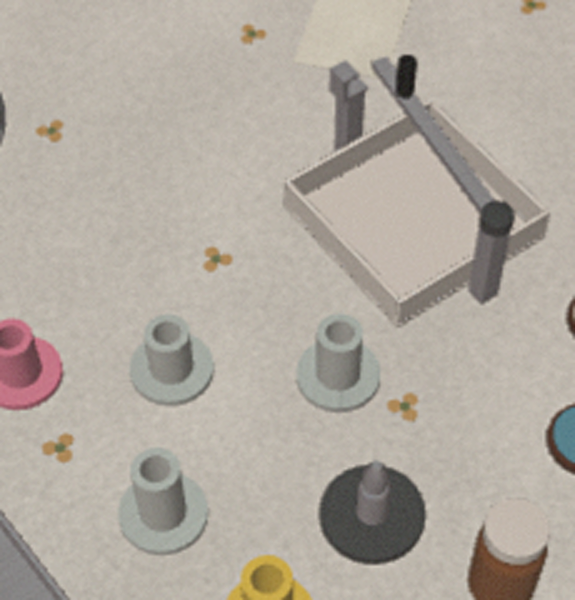

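Top view: three grey sleeves at about (237,222), (312,227), (273,264), the gauge at (268,180), the carrier left with the bar slightly open (hinge (168,202), knob (140,264)), tray right at (388,240). Now measuring.

```bash
cat > m.py <<'E'
from h import *
def blob(c,m,near,amin=60):
    m=cv2.morphologyEx(m.astype(np.uint8)*255,cv2.MORPH_OPEN,np.ones((3,3)))
    cs=[k for k in cv2.findContours(m,cv2.RETR_EXTERNAL,cv2.CHAIN_APPROX_NONE)[0] if cv2.contourArea(k)>amin]
    if not cs: return None
    return min(cs,key=lambda k:np.hypot(*(k.reshape(-1,2).mean(0)-near)))
def lab(c): return cv2.cvtColor(cv2.GaussianBlur(c['image'],(5,5),0),cv2.COLOR_RGB2LAB).astype(int)-np.array([0,128,128])
E
python3 - <<'E'
from m import *
t=cam('top');s=cam('scene')
for c,pts in((t,[(236,232),(200,300),(268,192),(388,250),(374,230),(170,230)]),(s,[(236,206),(300,150),(310,260),(150,300)])):
    L=lab(c); print([(p,L[p[1],p[0]].tolist()) for p in pts])
G={}
for c,n,sl in((t,'top',[(237,222),(312,227),(273,264)]),(s,'scene',[(306,197),(234,250),(238,194)])):
    L=lab(c); sat=L[:,:,2]
    m=(L[:,:,2]<5)&(L[:,:,0]>60)&(L[:,:,1]<2)
    for i,p in enumerate(sl):
        k=blob(c,m,p); h=cv2.convexHull(k); e=cv2.fitEllipse(h); print(n,i,np.round(e[0],1),np.round(e[1],1),cv2.contourArea(k), 'z8',ray(c,e[0],8).round(1), k.reshape(-1,2).min(0),k.reshape(-1,2).max(0))
    m=(L[:,:,0]<60)
    k=blob(c,m,(268,180) if n=='top' else (319,256),300); e=cv2.fitEllipse(cv2.convexHull(k)); print(n,'gauge',np.round(e[0],1),np.round(e[1],1),ray(c,e[0],12).round(1))
f=lambda x,y:(115+x/3,110+y/3)
print('tray rim top', ray(t,[(357,204),(425,208),(420,277),(351,272)],40).round(0).tolist())
cor=ray(t,[f(83,297),f(277,332),f(236,530),f(40,488)],40); print('carrier rim',cor.round(0).tolist(),cor.mean(0).round(0))
print('hinge',ray(t,[f(158,273)],118).round(0),'knobtop',ray(t,[f(72,463)],152).round(0),'barend',ray(t,[f(63,520)],112).round(0),'catch',ray(t,[f(107,528)],122).round(0))
g=lambda x,y:(170+x/2.5,50+y/2.5)
print('scene: hingecap',ray(s,[g(496,213)],118).round(0),'knobtop',ray(s,[g(406,61)],152).round(0))
print('jars',ray(t,[f(428,52),f(570,50)],100).round(0).tolist(), 'yel',ray(t,[f(598,207)],8).round(0))
print('rims scene', {z:ray(s,[g(339,331),g(157,468),g(170,331)],z).round(0).tolist() for z in(60,70,80,90)})
E
```

```text
[((236, 232), [114, -5, 4]), ((200, 300), [133, -1, 7]), ((268, 192), [36, -1, 2]), ((388, 250), [81, 0, 1]), ((374, 230), [82, 0, 1]), ((170, 230), [132, 1, 8])]
[((236, 206), [120, -2, 2]), ((300, 150), [118, 1, 5]), ((310, 260), [51, -1, 1]), ((150, 300), [93, 1, 0])]
top 0 [236.2 221.6] [24.1 26.9] 436.5 z8 [[546.2 101.1   8. ]] [224 210] [248 235]
top 1 [312.1 226. ] [23.2 26.7] 239.5 z8 [[ 534.3 -102.7    8. ]] [301 214] [324 237]
top 2 [272.7 264.6] [25.8 26.6] 504.5 z8 [[431.5   2.7   8. ]] [260 252] [285 277]
top gauge [267.5 179.6] [30.  30.3] [[661.3  17.3  12. ]]
scene 0 [248.8 236.2] [457.9 638.4] 158940.0 z8 [[524.3 -51.3   8. ]] [0 0] [559 419]
scene 1 [248.8 236.2] [457.9 638.4] 158940.0 z8 [[524.3 -51.3   8. ]] [0 0] [559 419]
scene 2 [248.8 236.2] [457.9 638.4] 158940.0 z8 [[524.3 -51.3   8. ]] [0 0] [559 419]
scene gauge [318.5 255.6] [37.  39.7] [[665.2  15.9  12. ]]
tray rim top [[588.0, -219.0, 40.0], [577.0, -400.0, 40.0], [397.0, -376.0, 40.0], [411.0, -198.0, 40.0]]
carrier rim [[575.0, 348.0, 40.0], [544.0, 174.0, 40.0], [373.0, 205.0, 40.0], [407.0, 377.0, 40.0]] [475. 276.  40.]
hinge [[581. 262. 118.]] knobtop [[423. 314. 152.]] barend [[380. 332. 112.]] catch [[374. 293. 122.]]
scene: hingecap [[582. 262. 118.]] knobtop [[426. 319. 152.]]
jars [[779.0, 41.0, 100.0], [780.0, -81.0, 100.0]] yel [[ 664. -111.    8.]]
rims scene {60: [[541.0, 109.0, 60.0], [526.0, -93.0, 60.0], [434.0, 8.0, 60.0]], 70: [[546.0, 104.0, 70.0], [531.0, -97.0, 70.0], [440.0, 3.0, 70.0]], 80: [[550.0, 98.0, 80.0], [535.0, -100.0, 80.0], [446.0, -1.0, 80.0]], 90: [[555.0, 93.0, 90.0], [540.0, -103.0, 90.0], [451.0, -5.0, 90.0]]}
```

Emit:
jog_arm --commands '[{"az":-0.84,"gripper":0.4},{"az":-0.84},{"az":-0.84},{"dx":-0.8,"dy":-0.75,"dz":-0.15},{"dx":-0.8,"dy":-0.75,"dz":-0.15},{"dx":-0.8,"dy":-0.75,"dz":-0.15},{"dx":-0.8,"dy":-0.75,"dz":-0.15},{"dx":-0.8,"dy":-0.75},{"dx":-0.75,"dy":-0.75},{}]'

```text
schema error: expected keys dx, dy, dz, ax, ay, az, gripper
```

Run:
```python
from m import *
s=manip.read_state();print(s['eef_pos'],s['eef_rot'],s['finger_gap'],s['clock'])
w=cam('wrist');save(w,'w1.png');print((-w['T'][:3,:3].T@w['T'][:3,3]).round(0), w['T'][:3,:3].round(2).tolist(), proj(w,[[424,316,152]]))
```

```text
[234.60820931 497.32397782 213.2071534 ] [-3.14106154e+00 -2.53766398e-05  2.70078102e+00] 93.57768058619075 0.25
[175. 526. 384.] [[0.43, 0.9, -0.0], [0.88, -0.42, 0.23], [0.21, -0.1, -0.97]] [[199.7942008  455.19992577]]
```

View pics/w1.png

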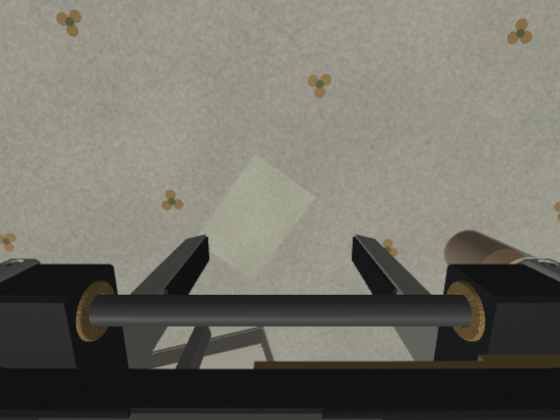

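Emit:
jog_arm --commands '[{"dx":0,"dy":0,"dz":-0.5,"ax":0,"ay":0,"az":-0.84,"gripper":0.4},{"dx":0,"dy":0,"dz":-0.5,"ax":0,"ay":0,"az":-0.84,"gripper":0.4},{"dx":0,"dy":0,"dz":0,"ax":0,"ay":0,"az":-0.84,"gripper":0.4},{"dx":-0.8,"dy":-0.75,"dz":0,"ax":0,"ay":0,"az":0,"gripper":0.4},{"dx":-0.8,"dy":-0.75,"dz":0,"ax":0,"ay":0,"az":0,"gripper":0.4},{"dx":-0.8,"dy":-0.75,"dz":0,"ax":0,"ay":0,"az":0,"gripper":0.4},{"dx":-0.8,"dy":-0.75,"dz":0,"ax":0,"ay":0,"az":0,"gripper":0.4},{"dx":-0.8,"dy":-0.75,"dz":0,"ax":0,"ay":0,"az":0,"gripper":0.4},{"dx":-0.75,"dy":-0.75,"dz":0,"ax":0,"ay":0,"az":0,"gripper":0.4},{"dx":0,"dy":0,"dz":0,"ax":0,"ay":0,"az":0,"gripper":0.4}]'

```text
clock: 1.55
eef_pos: [425.8, 315.6, 253.3]
eef_rot: [-3.141, -0.0, 3.138]
wrist_force: [-0.2, -0.1, -0.3]
finger_gap: 56.3
finger_force: 0.0
```

Emit:
jog_arm --commands '[{"dx":0,"dy":0,"dz":1,"ax":0,"ay":0,"az":0,"gripper":0.4},{"dx":0,"dy":0,"dz":1,"ax":0,"ay":0,"az":0,"gripper":0.4},{"dx":0,"dy":0,"dz":0.9,"ax":0,"ay":0,"az":0,"gripper":0.4},{"dx":0,"dy":0,"dz":0,"ax":0,"ay":0,"az":0,"gripper":0.4},{"dx":0,"dy":0,"dz":0,"ax":0,"ay":0,"az":0,"gripper":1},{"dx":0,"dy":0,"dz":0,"ax":0,"ay":0,"az":0,"gripper":1},{"dx":0,"dy":0,"dz":0,"ax":0,"ay":0,"az":0,"gripper":1},{"dx":0,"dy":0,"dz":0,"ax":0,"ay":0,"az":0,"gripper":1}]' --squeeze 8

```text
clock: 2.55
eef_pos: [424.6, 317.4, 137.9]
eef_rot: [3.141, 0.0, 3.141]
wrist_force: [-0.4, 1.8, 0.6]
finger_gap: 19.9
finger_force: 0.5
```

Emit:
jog_arm --commands '[{"dx":0,"dy":0,"dz":0,"ax":0,"ay":0,"az":0,"gripper":1},{"dx":-0.18,"dy":0.38,"dz":0,"ax":0,"ay":0,"az":0,"gripper":1},{"dx":-0.18,"dy":0.37,"dz":0,"ax":0,"ay":0,"az":0,"gripper":1},{"dx":-0.5,"dy":0.66,"dz":0,"ax":0,"ay":0,"az":0,"gripper":1},{"dx":-0.62,"dy":0.54,"dz":0,"ax":0,"ay":0,"az":0,"gripper":1},{"dx":-0.71,"dy":0.41,"dz":0,"ax":0,"ay":0,"az":0,"gripper":1},{"dx":-0.78,"dy":0.26,"dz":0,"ax":0,"ay":0,"az":0,"gripper":1},{"dx":-0.61,"dy":0.09,"dz":0,"ax":0,"ay":0,"az":0,"gripper":1},{"dx":0,"dy":0,"dz":0,"ax":0,"ay":0,"az":0,"gripper":1},{"dx":0,"dy":0,"dz":0,"ax":0,"ay":0,"az":0,"gripper":1}]'

```text
clock: 3.8
eef_pos: [567.3, 428.1, 137.6]
eef_rot: [3.137, 0.0, -3.141]
wrist_force: [-1.6, 15.3, -0.9]
finger_gap: 17.9
finger_force: 8.0
```

Emit:
jog_arm --commands '[{"dx":0,"dy":0,"dz":0,"ax":0,"ay":0,"az":0,"gripper":0.4},{"dx":0,"dy":0,"dz":0,"ax":0,"ay":0,"az":0,"gripper":0.4},{"dx":0,"dy":0,"dz":0,"ax":0,"ay":0,"az":0,"gripper":0.4},{"dx":0,"dy":0,"dz":-0.8,"ax":0,"ay":0,"az":0,"gripper":0.4},{"dx":0,"dy":0,"dz":-1,"ax":0,"ay":0,"az":0,"gripper":0.4},{"dx":0,"dy":0,"dz":-1,"ax":0,"ay":0,"az":0,"gripper":0.4},{"dx":0.5,"dy":-0.9,"dz":0,"ax":0,"ay":0,"az":0,"gripper":0.35},{"dx":0.5,"dy":-0.9,"dz":0,"ax":0,"ay":0,"az":0,"gripper":0.35},{"dx":0.5,"dy":-0.9,"dz":0,"ax":0,"ay":0,"az":0,"gripper":0.35},{"dx":0.5,"dy":-0.9,"dz":0,"ax":0,"ay":0,"az":0,"gripper":0.35}]'

```text
clock: 5.05
eef_pos: [486.9, 280.2, 249.5]
eef_rot: [-3.142, 0.0, 3.14]
wrist_force: [1.1, -0.2, -0.0]
finger_gap: 61.2
finger_force: 0.0
```

Emit:
jog_arm --commands '[{"dx":0.2,"dy":-1,"dz":0,"ax":0,"ay":0,"az":0,"gripper":0.35},{"dx":0.2,"dy":-1,"dz":0,"ax":0,"ay":0,"az":0,"gripper":0.35},{"dx":0,"dy":-1,"dz":0,"ax":0,"ay":0,"az":0,"gripper":0.35},{"dx":0,"dy":-1,"dz":0,"ax":0,"ay":0,"az":0,"gripper":0.35},{"dx":0,"dy":-1,"dz":0,"ax":0,"ay":0,"az":0,"gripper":0.35},{"dx":0,"dy":-1,"dz":0,"ax":0,"ay":0,"az":0,"gripper":0.35},{"dx":0,"dy":-1,"dz":0,"ax":0,"ay":0,"az":0,"gripper":0.35},{"dx":0,"dy":0,"dz":0,"ax":0,"ay":0,"az":0,"gripper":0.35},{"dx":0,"dy":0,"dz":0,"ax":0,"ay":0,"az":0,"gripper":0.35}]'

```text
clock: 6.18
eef_pos: [471.4, 1.8, 249.5]
eef_rot: [3.142, 0.0, 3.14]
wrist_force: [0.5, 0.4, -0.6]
finger_gap: 61.2
finger_force: 0.0
```

Run:
```python
from m import *
s=manip.read_state();print(s['eef_pos'],s['eef_rot'],s['finger_gap'],s['clock'])
w=cam('wrist');t=cam('top');save(w,'w2.png');save(t,'t2.png');print(proj(w,[[431.5,2.7,8],[431.5,2.7,60],s['eef_pos']]))
a=cv2.imread('pics/w2.png');b=cv2.imread('pics/t2.png')[150:430,60:435]
cv2.imwrite('pics/c2.png',cv2.convertScaleAbs(np.hstack([a[:,100:460],cv2.resize(b,(440,420))]),alpha=1.4))
```

```text
[471.35550837   1.82721306 249.5146322 ] [3.14150133e+00 9.92170331e-05 3.14014893e+00] 61.224295334290694 6.175
[[280.49320401 162.55176011]
 [280.55866604 165.29746562]
 [279.78519796 251.65702279]]
```

View pics/c2.png

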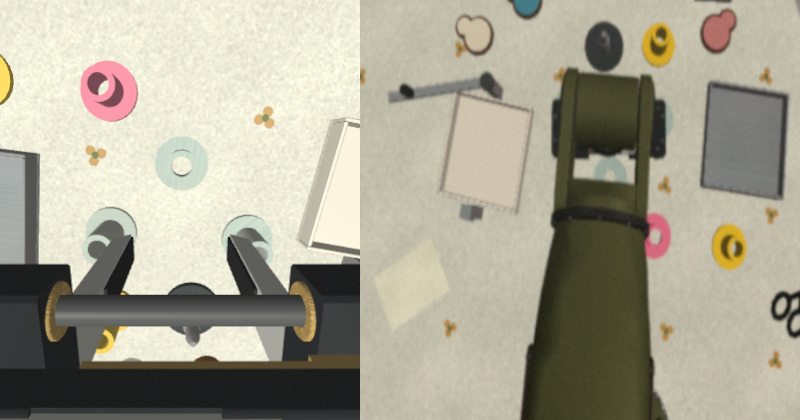

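```bash
cat >> m.py <<'E'
def ell(c,m,near,z,amin=150):
    k=blob(c,m,near,amin); e=cv2.fitEllipse(cv2.convexHull(k)); return np.round(e[0],1),np.round(e[1],1),ray(c,e[0],z).round(1)[0]
def wl(w): return lab(w)
def sleeve(w,near):
    L=lab(w); m=(L[:,:,1]<=-3)&(L[:,:,0]>60); m=cv2.morphologyEx(m.astype(np.uint8),cv2.MORPH_CLOSE,np.ones((5,5)))
    return ell(w,m,near,8)
def gauge(w,near):
    L=lab(w); return ell(w,L[:,:,0]<62,near,12,400)
E
python3 - <<'E'
from m import *
w=cam('wrist');L=lab(w)
for p in[(282,145),(262,163),(290,300),(350,180),(282,162),(265,295)]: print(p,L[p[1],p[0]])
print(sleeve(w,(282,163)))
E
```

```text
(282, 145) [160  -6   4]
(262, 163) [162  -6   4]
(290, 300) [44  0  0]
(350, 180) [173  -2   7]
(282, 162) [179  -2   8]
(265, 295) [71 -1  2]
(array([282.7, 173.1]), array([59.1, 82.1]), array([446.4,   6.2,   8. ]))
```

```bash
sed -i 's/\[:,:,1\]<=-3)/[:,:,1]<=-4)/' m.py
python3 - <<'E'
from m import *
w=cam('wrist');print(sleeve(w,(282,163)))
L=lab(w)
m=(L[:,:,1]<=-5)&(L[:,:,0]>60)
print(ell(w,m,(282,163),8), ell(w,m,(212,230),8), ell(w,m,(346,230),8))
E
```

```text
(array([280.8, 162.9]), array([54.2, 54.8]), array([432. ,   3.6,   8. ]))
(array([281. , 162.9]), array([52.7, 53.1]), array([432. ,   3.8,   8. ])) (array([209.9, 229.4]), array([41.6, 47.9]), array([ 529.8, -102. ,    8. ])) (array([348. , 243.5]), array([51.1, 56.6]), array([551.9, 105. ,   8. ]))
```

Emit:
jog_arm --commands '[{"dx":0.98,"dy":0.05,"dz":0,"ax":0,"ay":0,"az":0,"gripper":0.35},{"dx":0,"dy":0,"dz":1,"ax":0,"ay":0,"az":0,"gripper":0.35},{"dx":0,"dy":0,"dz":1,"ax":0,"ay":0,"az":0,"gripper":0.35},{"dx":0,"dy":0,"dz":1,"ax":0,"ay":0,"az":0,"gripper":0.35},{"dx":0,"dy":0,"dz":1,"ax":0,"ay":0,"az":0,"gripper":0.35},{"dx":0,"dy":0,"dz":0.8,"ax":0,"ay":0,"az":0,"gripper":0.35},{"dx":0,"dy":0,"dz":0.54,"ax":0,"ay":0,"az":0,"gripper":0.35},{"dx":0,"dy":0,"dz":0,"ax":0,"ay":0,"az":0,"gripper":0.35},{"dx":0,"dy":0,"dz":0,"ax":0,"ay":0,"az":0,"gripper":1},{"dx":0,"dy":0,"dz":0,"ax":0,"ay":0,"az":0,"gripper":1}]' --squeeze 20

```text
clock: 7.62
eef_pos: [432.7, 3.7, 36.8]
eef_rot: [-3.141, 0.002, 3.141]
wrist_force: [-0.5, 0.4, -0.4]
finger_gap: 44.6
finger_force: 0.0
```

Emit:
jog_arm --commands '[{"dx":0,"dy":0,"dz":0,"ax":0,"ay":0,"az":0,"gripper":1},{"dx":0,"dy":0,"dz":0,"ax":0,"ay":0,"az":0,"gripper":1},{"dx":0,"dy":0,"dz":0,"ax":0,"ay":0,"az":0,"gripper":1}]'

```text
clock: 8.0
eef_pos: [432.7, 3.6, 36.7]
eef_rot: [3.142, 0.001, 3.14]
wrist_force: [-0.8, 0.4, 7.1]
finger_gap: 41.0
finger_force: 19.9
```

Emit:
jog_arm --commands '[{"dx":0,"dy":0,"dz":-0.5,"ax":0,"ay":0,"az":0,"gripper":1},{"dx":0,"dy":0,"dz":-0.8,"ax":0,"ay":0,"az":0,"gripper":1},{"dx":0,"dy":0,"dz":-0.9,"ax":0,"ay":0,"az":0,"gripper":1},{"dx":0,"dy":0,"dz":-0.9,"ax":0,"ay":0,"az":0,"gripper":1},{"dx":-0.8,"dy":0.04,"dz":-1,"ax":0,"ay":0,"az":0,"gripper":1},{"dx":-0.9,"dy":0.05,"dz":0,"ax":0,"ay":0,"az":0,"gripper":1},{"dx":-0.9,"dy":0.05,"dz":0,"ax":0,"ay":0,"az":0,"gripper":1},{"dx":-0.9,"dy":0.05,"dz":0,"ax":0,"ay":0,"az":0,"gripper":1},{"dx":-0.9,"dy":0.05,"dz":0,"ax":0,"ay":0,"az":0,"gripper":1},{"dx":-0.9,"dy":0.05,"dz":0,"ax":0,"ay":0,"az":0,"gripper":1}]'

```text
clock: 9.25
eef_pos: [645.1, 15.1, 199.7]
eef_rot: [3.142, -0.0, 3.141]
wrist_force: [-0.3, -0.4, -2.9]
finger_gap: 41.6
finger_force: 20.0
```

Emit:
jog_arm --commands '[{"dx":-0.9,"dy":0.04,"dz":0,"ax":0,"ay":0,"az":0,"gripper":1},{"dx":-0.8,"dy":0,"dz":0,"ax":0,"ay":0,"az":0,"gripper":1},{"dx":0,"dy":0,"dz":0,"ax":0,"ay":0,"az":0,"gripper":1},{"dx":0,"dy":0,"dz":0,"ax":0,"ay":0,"az":0,"gripper":1}]'

```text
clock: 9.75
eef_pos: [711.6, 16.5, 199.5]
eef_rot: [3.142, -0.001, 3.141]
wrist_force: [0.0, 0.6, -2.3]
finger_gap: 41.3
finger_force: 20.0
```

Run:
```python
from m import *
s=manip.read_state();print(s['eef_pos'],s['eef_rot'],s['finger_gap'],s['clock'])
w=cam('wrist');save(w,'w3.png');p=proj(w,[[662,17,12],[662,17,90]]);print(p)
try: print(gauge(w,p[0]))
except Exception as e: print(e)
```

```text
[711.60978057  16.54995184 199.54087498] [ 3.14157682e+00 -9.02459891e-04  3.14058295e+00] 41.31237945718676 9.75
[[280.24101865 157.510834  ]
 [280.29137792 161.35235351]]
(array([279.5, 300.1]), array([134.5, 165.4]), array([855. ,  15.7,  12. ]))
```

View pics/w3.png

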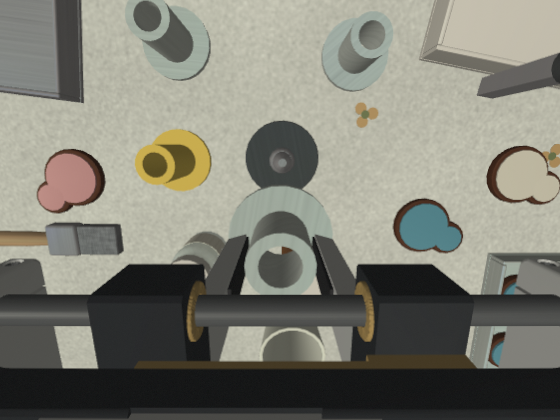

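```bash
cat >> m.py <<'E'
def circ(c,box,r0,r1,p2=25):
    x0,y0,x1,y1=box; g=cv2.cvtColor(c['image'],cv2.COLOR_RGB2GRAY)[y0:y1,x0:x1]
    g=cv2.GaussianBlur(cv2.resize(g,None,fx=3,fy=3,interpolation=cv2.INTER_CUBIC),(5,5),0)
    h=cv2.HoughCircles(g,cv2.HOUGH_GRADIENT_ALT if False else cv2.HOUGH_GRADIENT,1,200,param1=100,param2=p2,minRadius=r0*3,maxRadius=r1*3)
    return None if h is None else h[0,0]/3+np.array([x0-.33,y0-.33,0])
E
python3 - <<'E'
from m import *
s=manip.read_state()
w=cam('wrist');L=lab(w)
m=np.zeros((420,560),np.uint8); m[115:187,235:330]=(L[115:187,235:330,0]<100)
k=blob(w,m,(282,155),400).reshape(-1,2); k=k[k[:,1]<184]
A=np.c_[2*k,np.ones(len(k))];q=np.linalg.lstsq(A,(k**2).sum(1),rcond=None)[0];print('disc',q[:2],np.sqrt(q[2]+q[:2]@q[:2]),ray(w,[q[:2]],12))
for b,r,z in(((265,143,300,178),(3,7),80),((240,225,320,310),(18,26),222.8),((235,220,325,315),(32,40),222.8)):
    o=circ(w,b,*r,p2=15)
    if o is not None: print(o,ray(w,[o[:2]],z))
print(proj(w,[[s['eef_pos'][0],s['eef_pos'][1],222.8]]))
E
```

```text
disc [281.54775275 156.79865389] 35.060113012175044 [[661.22944153  18.59923807  12.        ]]
[281.50333397 162.50333397   4.33333349] [[663.77544925  18.21483536  80.        ]]
[281.50333206 266.83666794  20.63333321] [[711.65140082  17.52007281 222.8       ]]
[280.50333206 270.17        37.5       ] [[713.64211575  16.96526441 222.8       ]]
[[279.75307872 266.70684509]]
```

Emit:
jog_arm --commands '[{"dx":0.62,"dy":0.02,"dz":0,"ax":0,"ay":0,"az":0,"gripper":1},{"dx":0.62,"dy":0,"dz":0,"ax":0,"ay":0,"az":0,"gripper":1},{"dx":0,"dy":0,"dz":0.7,"ax":0,"ay":0,"az":0,"gripper":1},{"dx":0,"dy":0,"dz":0.7,"ax":0,"ay":0,"az":0,"gripper":1},{"dx":0,"dy":0,"dz":0.3,"ax":0,"ay":0,"az":0,"gripper":1},{"dx":0,"dy":0,"dz":0.2,"ax":0,"ay":0,"az":0,"gripper":1},{"dx":0,"dy":0,"dz":0.2,"ax":0,"ay":0,"az":0,"gripper":1},{"dx":0,"dy":0,"dz":0.2,"ax":0,"ay":0,"az":0,"gripper":1},{"dx":0,"dy":0,"dz":0,"ax":0,"ay":0,"az":0,"gripper":1}]'

```text
clock: 10.98
eef_pos: [662.4, 17.4, 107.3]
eef_rot: [3.142, -0.001, 3.141]
wrist_force: [-0.3, -0.8, -2.6]
finger_gap: 41.2
finger_force: 20.1
```

Emit:
jog_arm --commands '[{"dx":0,"dy":0,"dz":0.15,"ax":0,"ay":0,"az":0,"gripper":1},{"dx":0,"dy":0,"dz":0.15,"ax":0,"ay":0,"az":0,"gripper":1},{"dx":0,"dy":0,"dz":0.1,"ax":0,"ay":0,"az":0,"gripper":1},{"dx":0,"dy":0,"dz":0.07,"ax":0,"ay":0,"az":0,"gripper":1},{"dx":0,"dy":0,"dz":0,"ax":0,"ay":0,"az":0,"gripper":1}]'

```text
clock: 11.6
eef_pos: [662.5, 17.4, 88.8]
eef_rot: [3.142, -0.0, 3.141]
wrist_force: [-0.1, 0.2, -2.3]
finger_gap: 41.2
finger_force: 20.1
```

Emit:
jog_arm --commands '[{"dx":0,"dy":0,"dz":0.15,"ax":0,"ay":0,"az":0,"gripper":1},{"dx":0,"dy":0,"dz":0.2,"ax":0,"ay":0,"az":0,"gripper":1},{"dx":0,"dy":0,"dz":0.2,"ax":0,"ay":0,"az":0,"gripper":1},{"dx":0,"dy":0,"dz":0.2,"ax":0,"ay":0,"az":0,"gripper":1},{"dx":0,"dy":0,"dz":0.15,"ax":0,"ay":0,"az":0,"gripper":1},{"dx":0,"dy":0,"dz":0,"ax":0,"ay":0,"az":0,"gripper":1},{"dx":0,"dy":0,"dz":0,"ax":0,"ay":0,"az":0,"gripper":1}]'

```text
clock: 12.48
eef_pos: [662.8, 17.4, 53.3]
eef_rot: [-3.142, 0.0, 3.141]
wrist_force: [0.8, 0.9, -1.9]
finger_gap: 40.9
finger_force: 20.1
```

Emit:
jog_arm --commands '[{"dx":0,"dy":0,"dz":0.06,"ax":0,"ay":0,"az":0,"gripper":1},{"dx":0,"dy":0,"dz":0.06,"ax":0,"ay":0,"az":0,"gripper":1},{"dx":0,"dy":0,"dz":0,"ax":0,"ay":0,"az":0,"gripper":1},{"dx":0,"dy":0,"dz":0,"ax":0,"ay":0,"az":0,"gripper":0.48},{"dx":0,"dy":0,"dz":0,"ax":0,"ay":0,"az":0,"gripper":0.48},{"dx":0,"dy":0,"dz":0,"ax":0,"ay":0,"az":0,"gripper":0.48},{"dx":0,"dy":0,"dz":0,"ax":0,"ay":0,"az":0,"gripper":0.48}]'

```text
clock: 13.35
eef_pos: [662.6, 17.4, 48.2]
eef_rot: [3.142, -0.0, 3.141]
wrist_force: [-0.1, -0.7, 0.1]
finger_gap: 49.0
finger_force: 0.0
```

Run:
```python
from m import *
s=manip.read_state();print(s['eef_pos'],s['finger_gap'],s['clock'],s['wrist_force'])
c=cam('scene');save(c,'s4.png')
p=proj(c,[[662,17,12],[662,17,72]]);print(p)
u=int(p[0][0]);v=int(p[0][1])
cv2.imwrite('pics/s4z.png',cv2.convertScaleAbs(cv2.resize(cv2.imread('pics/s4.png')[v-110:v+70,u-120:u+120],None,fx=3,fy=3,interpolation=2),alpha=1.4))
```

```text
[662.58987561  17.38424613  48.16852226] 48.9942863371507 13.35 [-0.07905454 -0.71002912  0.09979841]
[[317.75849839 254.25061443]
 [318.97355985 240.41925309]]
```

View pics/s4z.png

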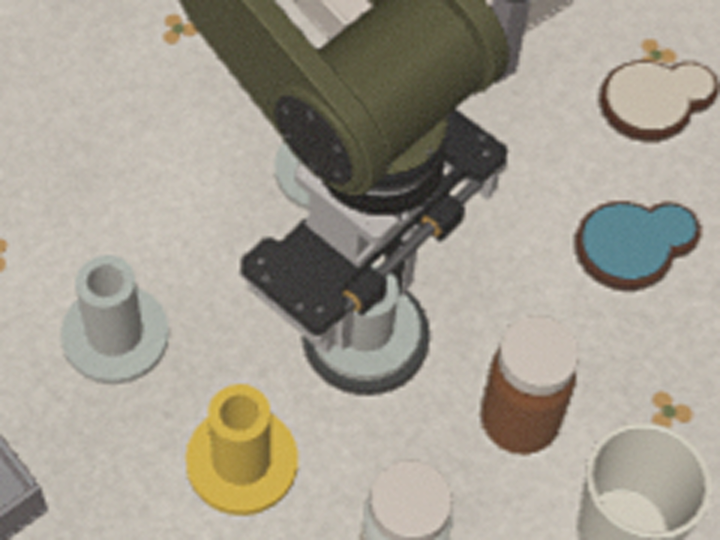

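Emit:
jog_arm --commands '[{"dx":0,"dy":0,"dz":0,"ax":0,"ay":0,"az":0,"gripper":1},{"dx":0,"dy":0,"dz":0,"ax":0,"ay":0,"az":0,"gripper":1},{"dx":0,"dy":0,"dz":0,"ax":0,"ay":0,"az":0,"gripper":1},{"dx":0,"dy":0,"dz":0,"ax":0,"ay":0,"az":0,"gripper":1},{"dx":0,"dy":0,"dz":-0.4,"ax":0,"ay":0,"az":0,"gripper":1},{"dx":0,"dy":0,"dz":-0.5,"ax":0,"ay":0,"az":0,"gripper":1},{"dx":0,"dy":0,"dz":-0.7,"ax":0,"ay":0,"az":0,"gripper":1},{"dx":0,"dy":0,"dz":-0.7,"ax":0,"ay":0,"az":0,"gripper":1},{"dx":0,"dy":0,"dz":-0.7,"ax":0,"ay":0,"az":0,"gripper":1},{"dx":0,"dy":0,"dz":0,"ax":0,"ay":0,"az":0,"gripper":1}]'

```text
clock: 14.65
eef_pos: [663.6, 17.4, 171.7]
eef_rot: [-3.141, 0.005, 3.141]
wrist_force: [-0.6, -0.8, -2.8]
finger_gap: 41.4
finger_force: 20.0
```

Emit:
jog_arm --commands '[{"dx":0.8,"dy":0.8,"dz":0,"ax":0,"ay":0,"az":0,"gripper":1},{"dx":0.85,"dy":0.8,"dz":0,"ax":0,"ay":0,"az":0,"gripper":1},{"dx":0.85,"dy":0.8,"dz":0,"ax":0,"ay":0,"az":0,"gripper":1},{"dx":0.85,"dy":0.8,"dz":0,"ax":0,"ay":0,"az":0,"gripper":1},{"dx":0.85,"dy":0.8,"dz":0,"ax":0,"ay":0,"az":0,"gripper":1},{"dx":0.85,"dy":0.8,"dz":0,"ax":0,"ay":0,"az":0,"gripper":1},{"dx":0.81,"dy":0.87,"dz":0,"ax":0,"ay":0,"az":0,"gripper":1},{"dx":0,"dy":0,"dz":0,"ax":0,"ay":0,"az":0,"gripper":1},{"dx":0,"dy":0,"dz":0,"ax":0,"ay":0,"az":0,"gripper":1}]'

```text
clock: 15.78
eef_pos: [428.5, 244.1, 167.9]
eef_rot: [-3.141, -0.0, 3.141]
wrist_force: [0.6, -0.1, -1.9]
finger_gap: 41.0
finger_force: 20.0
```

Run:
```python
from m import *
s=manip.read_state();print(s['eef_pos'],s['finger_gap'],s['clock'],s['wrist_force'])
w=cam('wrist');save(w,'w5.png')
a=-.178;c=np.array([476,277]);ex=np.array([np.cos(a),np.sin(a)]);ey=np.array([-ex[1],ex[0]])
cor=[np.r_[c+i*ex+j*ey,40] for i,j in((-90,-90),(-90,90),(90,90),(90,-90))]
p=proj(w,cor);print(p)
im=w['image'].copy();cv2.polylines(im,[p.astype(int)],True,(255,0,0));w['image']=im;save(w,'w5.png')
```

```text
[428.51368451 244.1398209  167.93269683] 40.95332356228507 15.775 [ 0.63672148 -0.06514025 -1.92369738]
[[240.70079207 152.80963109]
 [411.93592566 183.95253145]
 [369.24220453 333.00569272]
 [218.15276694 309.04175107]]
```

View pics/w5.png

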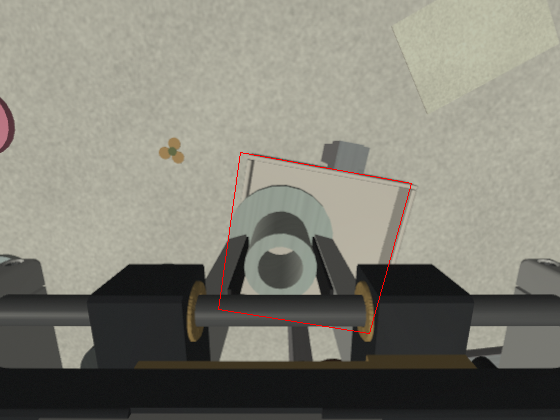

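Emit:
jog_arm --commands '[{"dx":0,"dy":0,"dz":0.8,"ax":0,"ay":0,"az":0,"gripper":1},{"dx":0,"dy":0,"dz":0.8,"ax":0,"ay":0,"az":0,"gripper":1},{"dx":0,"dy":0,"dz":0.7,"ax":0,"ay":0,"az":0,"gripper":1},{"dx":0,"dy":0,"dz":0.4,"ax":0,"ay":0,"az":0,"gripper":1},{"dx":0,"dy":0,"dz":0.25,"ax":0,"ay":0,"az":0,"gripper":1},{"dx":0,"dy":0,"dz":0.17,"ax":0,"ay":0,"az":0,"gripper":1},{"dx":0,"dy":0,"dz":0,"ax":0,"ay":0,"az":0,"gripper":1},{"dx":0,"dy":0,"dz":0,"ax":0,"ay":0,"az":0,"gripper":1}]'

```text
clock: 16.82
eef_pos: [433.6, 248.1, 49.7]
eef_rot: [3.132, 0.013, 3.14]
wrist_force: [-6.3, 22.0, 55.1]
finger_gap: 55.0
finger_force: 64.6
```

Run:
```python
from m import *
w=cam('wrist');c=cam('scene');save(w,'w6.png');save(c,'s6.png')
a=cv2.imread('pics/w6.png')[120:400,150:430];b=cv2.imread('pics/s6.png')[20:220,220:420]
cv2.imwrite('pics/c6.png',cv2.convertScaleAbs(np.hstack([cv2.resize(a,(400,400)),cv2.resize(b,(400,400))]),alpha=1.4))
```

```text
(no output)
```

View pics/c6.png

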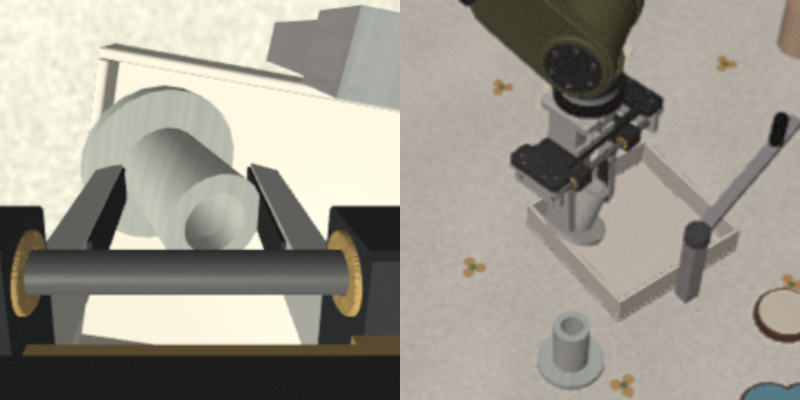

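Emit:
jog_arm --commands '[{"dx":0,"dy":0,"dz":-0.2,"ax":0,"ay":0,"az":0,"gripper":1},{"dx":0,"dy":0,"dz":-0.2,"ax":0,"ay":0,"az":0,"gripper":1},{"dx":0,"dy":0,"dz":-0.3,"ax":0,"ay":0,"az":0,"gripper":1},{"dx":0,"dy":0,"dz":-0.5,"ax":0,"ay":0,"az":0,"gripper":1},{"dx":0,"dy":0,"dz":-0.5,"ax":0,"ay":0,"az":0,"gripper":1},{"dx":0,"dy":0,"dz":0,"ax":0,"ay":0,"az":0,"gripper":1},{"dx":0,"dy":0,"dz":0,"ax":0,"ay":0,"az":0,"gripper":1}]'

```text
clock: 17.8
eef_pos: [428.2, 243.9, 110.6]
eef_rot: [-3.141, -0.001, 3.14]
wrist_force: [1.0, 0.3, -2.7]
finger_gap: 41.3
finger_force: 19.4
```

Run:
```python
from m import *
w=cam('wrist');c=cam('scene');save(w,'w7.png');save(c,'s7.png')
a=cv2.imread('pics/w7.png')[120:400,150:430];b=cv2.imread('pics/s7.png')[20:220,220:420]
cv2.imwrite('pics/c7.png',cv2.convertScaleAbs(np.hstack([cv2.resize(a,(400,400)),cv2.resize(b,(400,400))]),alpha=1.4))
```

```text
(no output)
```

View pics/c7.png

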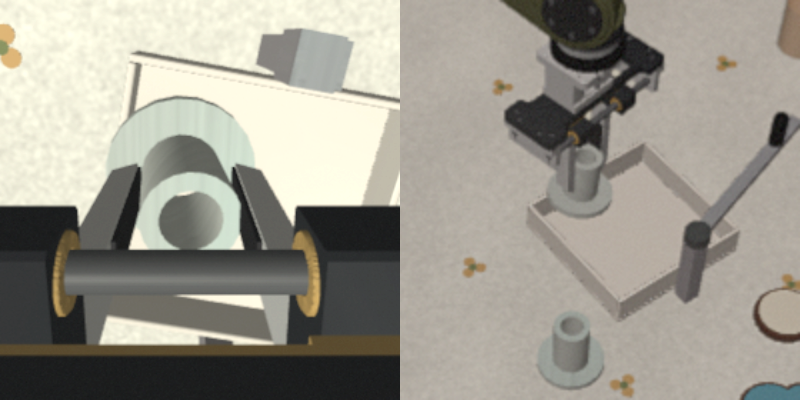

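Run:
```python
from m import *
s=manip.read_state();print(s['eef_pos'],s['eef_rot'])
w=cam('wrist')
f=lambda x,y:(150+x*.7,120+y*.7)
print('corner out',ray(w,[f(132,52)],40),'inner wall pts z40',ray(w,[f(141,62),f(133,115)],40))
print('catch',ray(w,[f(345,45)],122))
P=f(107,160),f(255,160),f(180,97)
print('flange L,R,top z82',ray(w,P,82).round(1).tolist())
h=ray(w,[f(190,219)],134);print('hole',h, 'TCP proj',proj(w,[s['eef_pos']]))
g=cv2.cvtColor(w['image'],cv2.COLOR_RGB2GRAY)
for v in(165,172,180,188): print(v,g[v,225:262].tolist())
```

```text
[428.1168248  244.05392372 110.48563335] [-3.14085127e+00 -1.44948356e-03  3.14031510e+00]
corner out [[372.09025797 213.27033216  40.        ]] inner wall pts z40 [[377.78992648 218.30327654  40.        ]
 [409.01501436 212.70727579  40.        ]]
catch [[366.13626771 304.68306558 122.        ]]
flange L,R,top z82 [[424.0, 204.3, 82.0], [424.1, 279.2, 82.0], [391.9, 241.4, 82.0]]
hole [[431.76307512 245.85241873 134.        ]] TCP proj [[279.80707295 251.6597436 ]]
165 [174, 175, 176, 176, 175, 173, 171, 170, 170, 171, 174, 173, 171, 167, 173, 182, 176, 168, 154, 127, 94, 85, 85, 97, 136, 161, 162, 167, 175, 173, 168, 166, 168, 174, 178, 178, 178]
172 [168, 168, 170, 173, 175, 175, 175, 174, 174, 173, 170, 168, 162, 168, 181, 181, 177, 166, 137, 102, 86, 85, 101, 149, 179, 180, 180, 179, 179, 179, 180, 179, 179, 179, 179, 179, 179]
180 [172, 174, 173, 172, 171, 170, 169, 169, 172, 173, 174, 165, 167, 181, 180, 176, 162, 127, 92, 86, 85, 123, 167, 179, 178, 178, 179, 179, 178, 179, 179, 179, 178, 178, 179, 179, 179]
188 [171, 166, 163, 163, 166, 168, 169, 170, 172, 174, 170, 171, 181, 179, 175, 159, 120, 86, 85, 86, 130, 170, 178, 179, 179, 179, 179, 178, 179, 179, 178, 178, 178, 178, 178, 175, 167]
```

Emit:
jog_arm --commands '[{"dx":-0.03,"dy":0.25,"dz":0,"ax":0,"ay":0,"az":0,"gripper":1},{"dx":0,"dy":0,"dz":0.5,"ax":0,"ay":0,"az":0,"gripper":1},{"dx":0,"dy":0,"dz":0.5,"ax":0,"ay":0,"az":0,"gripper":1},{"dx":0,"dy":0,"dz":0.25,"ax":0,"ay":0,"az":0,"gripper":1},{"dx":0,"dy":0,"dz":0.1,"ax":0,"ay":0,"az":0,"gripper":1},{"dx":0,"dy":0,"dz":0.1,"ax":0,"ay":0,"az":0,"gripper":1},{"dx":0,"dy":0,"dz":0,"ax":0,"ay":0,"az":0,"gripper":1},{"dx":0,"dy":0,"dz":0,"ax":0,"ay":0,"az":0,"gripper":1}]'

```text
clock: 18.95
eef_pos: [429.8, 254.5, 53.8]
eef_rot: [3.141, 0.001, 3.141]
wrist_force: [0.1, -0.2, -2.4]
finger_gap: 41.6
finger_force: 19.5
```

Emit:
jog_arm --commands '[{"dx":0,"dy":0,"dz":0.1,"ax":0,"ay":0,"az":0,"gripper":1},{"dx":0,"dy":0,"dz":0.1,"ax":0,"ay":0,"az":0,"gripper":1},{"dx":0,"dy":0,"dz":0.05,"ax":0,"ay":0,"az":0,"gripper":1},{"dx":0,"dy":0,"dz":0,"ax":0,"ay":0,"az":0,"gripper":1}]'

```text
clock: 19.45
eef_pos: [429.5, 254.4, 43.2]
eef_rot: [-3.141, -0.0, 3.141]
wrist_force: [-0.1, -0.7, -2.6]
finger_gap: 41.4
finger_force: 19.5
```

Emit:
jog_arm --commands '[{"dx":0,"dy":0,"dz":0,"ax":0,"ay":0,"az":0,"gripper":0.45},{"dx":0,"dy":0,"dz":0,"ax":0,"ay":0,"az":0,"gripper":0.45},{"dx":0,"dy":0,"dz":0,"ax":0,"ay":0,"az":0,"gripper":0.45},{"dx":0,"dy":0,"dz":-0.3,"ax":0,"ay":0,"az":0,"gripper":0.45},{"dx":0,"dy":0,"dz":-0.7,"ax":0,"ay":0,"az":0,"gripper":0.45},{"dx":0,"dy":0,"dz":-1,"ax":0,"ay":0,"az":0,"gripper":0.45},{"dx":0,"dy":0,"dz":-1,"ax":0,"ay":0,"az":0,"gripper":0.35},{"dx":0,"dy":0,"dz":-1,"ax":0,"ay":0,"az":0,"gripper":0.35},{"dx":0,"dy":0,"dz":-1,"ax":0,"ay":0,"az":0,"gripper":0.35}]'

```text
clock: 20.58
eef_pos: [429.4, 254.3, 245.8]
eef_rot: [3.141, 0.001, 3.141]
wrist_force: [0.7, -0.1, -0.1]
finger_gap: 61.0
finger_force: 0.0
```

Emit:
jog_arm --commands '[{"dx":-0.8,"dy":-0.8,"dz":0,"ax":0,"ay":0,"az":0,"gripper":0.35},{"dx":-0.8,"dy":-0.8,"dz":0,"ax":0,"ay":0,"az":0,"gripper":0.35},{"dx":-0.8,"dy":-0.8,"dz":0,"ax":0,"ay":0,"az":0,"gripper":0.35},{"dx":-0.8,"dy":-0.8,"dz":0,"ax":0,"ay":0,"az":0,"gripper":0.35},{"dx":-0.8,"dy":-0.63,"dz":0,"ax":0,"ay":0,"az":0,"gripper":0.35},{"dx":0,"dy":0,"dz":0,"ax":0,"ay":0,"az":0,"gripper":0.35},{"dx":0,"dy":0,"dz":0,"ax":0,"ay":0,"az":0,"gripper":0.35}]'

```text
clock: 21.45
eef_pos: [589.0, 101.4, 243.9]
eef_rot: [3.141, 0.0, 3.141]
wrist_force: [0.1, -0.3, 0.4]
finger_gap: 61.1
finger_force: 0.0
```

Run:
```python
from m import *
s=manip.read_state();print(s['eef_pos'],s['finger_gap'],s['clock'])
w=cam('wrist');save(w,'w8.png');p=proj(w,[[546,101,8],[430,251,8]]);print(p);L=lab(w)
for th in(-4,-5):
    m=(L[:,:,1]<=th)&(L[:,:,0]>60)
    print(ell(w,m,p[0],8),ell(w,m,p[1],13))
```

```text
[589.00546633 101.44291553 243.92335553] 61.094331593728974 21.45
[[279.57450834 160.52720118]
 [394.98295287  69.87028968]]
(array([280.6, 160. ]), array([55.6, 56.1]), array([545.3, 102.4,   8. ])) (array([400.9,  67.8]), array([58.6, 72.7]), array([428.6, 256.5,  13. ]))
(array([280.7, 160. ]), array([53.6, 54.3]), array([545.3, 102.5,   8. ])) (array([400.8,  67.6]), array([57.2, 71.4]), array([428.5, 256.4,  13. ]))
```

Emit:
jog_arm --commands '[{"dx":0.55,"dy":0,"dz":0,"ax":0,"ay":0,"az":0,"gripper":0.35},{"dx":0.54,"dy":0,"dz":1,"ax":0,"ay":0,"az":0,"gripper":0.35},{"dx":0,"dy":0,"dz":1,"ax":0,"ay":0,"az":0,"gripper":0.35},{"dx":0,"dy":0,"dz":1,"ax":0,"ay":0,"az":0,"gripper":0.35},{"dx":0,"dy":0,"dz":1,"ax":0,"ay":0,"az":0,"gripper":0.35},{"dx":0,"dy":0,"dz":0.65,"ax":0,"ay":0,"az":0,"gripper":0.35},{"dx":0,"dy":0,"dz":0.3,"ax":0,"ay":0,"az":0,"gripper":0.35},{"dx":0,"dy":0,"dz":0,"ax":0,"ay":0,"az":0,"gripper":0.35},{"dx":0,"dy":0,"dz":0,"ax":0,"ay":0,"az":0,"gripper":1},{"dx":0,"dy":0,"dz":0,"ax":0,"ay":0,"az":0,"gripper":1}]'

```text
clock: 22.75
eef_pos: [546.5, 101.4, 46.7]
eef_rot: [3.141, 0.002, 3.141]
wrist_force: [-0.9, 2.3, 4.5]
finger_gap: 49.6
finger_force: 20.0
```

Emit:
jog_arm --commands '[{"dx":0,"dy":0,"dz":0,"ax":0,"ay":0,"az":0,"gripper":1},{"dx":0,"dy":0,"dz":0,"ax":0,"ay":0,"az":0,"gripper":1},{"dx":0,"dy":0,"dz":0,"ax":0,"ay":0,"az":0,"gripper":1}]'

```text
clock: 23.12
eef_pos: [546.5, 101.4, 46.6]
eef_rot: [3.141, 0.002, 3.141]
wrist_force: [-2.2, 1.7, 7.2]
finger_gap: 49.5
finger_force: 20.0
```

Run:
```python
from m import *
w=cam('wrist');c=cam('scene');save(w,'w9.png');save(c,'s9.png')
a=cv2.imread('pics/w9.png')[120:400,150:430];b=cv2.imread('pics/s9.png')[50:290,200:440]
cv2.imwrite('pics/c9.png',cv2.convertScaleAbs(np.hstack([cv2.resize(a,(400,400)),cv2.resize(b,(400,400))]),alpha=1.4))
```

```text
(no output)
```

View pics/c9.png

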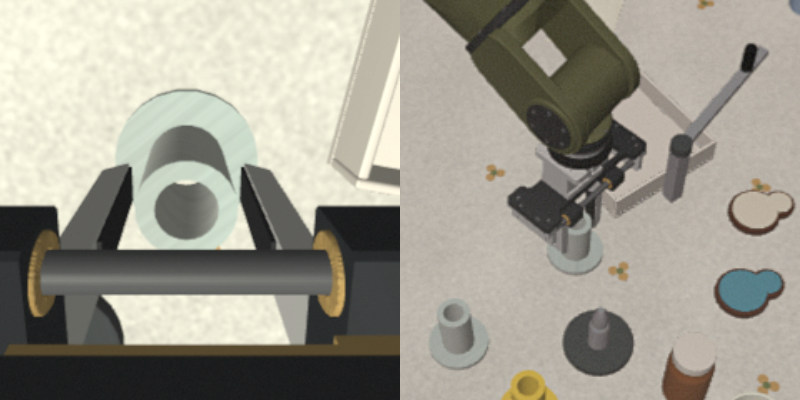

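Emit:
jog_arm --commands '[{"dx":0,"dy":0,"dz":0,"ax":0,"ay":0,"az":0,"gripper":0.35},{"dx":0,"dy":0,"dz":0,"ax":0,"ay":0,"az":0,"gripper":0.35},{"dx":0,"dy":0,"dz":0,"ax":0,"ay":0,"az":0,"gripper":0.35},{"dx":0,"dy":0,"dz":0,"ax":0,"ay":0,"az":0,"gripper":1},{"dx":0,"dy":0,"dz":0,"ax":0,"ay":0,"az":0,"gripper":1},{"dx":0,"dy":0,"dz":0,"ax":0,"ay":0,"az":0,"gripper":1},{"dx":0,"dy":0,"dz":0,"ax":0,"ay":0,"az":0,"gripper":1},{"dx":0,"dy":0,"dz":0,"ax":0,"ay":0,"az":0,"gripper":1}]'

```text
clock: 24.22
eef_pos: [545.8, 101.1, 45.4]
eef_rot: [3.142, -0.0, 3.141]
wrist_force: [0.2, 0.6, -0.8]
finger_gap: 49.3
finger_force: 20.0
```

Emit:
jog_arm --commands '[{"dx":0,"dy":0,"dz":-0.3,"ax":0,"ay":0,"az":0,"gripper":1},{"dx":0,"dy":0,"dz":-0.3,"ax":0,"ay":0,"az":0,"gripper":1},{"dx":0,"dy":0,"dz":0,"ax":0,"ay":0,"az":0,"gripper":1},{"dx":0,"dy":0,"dz":0,"ax":0,"ay":0,"az":0,"gripper":1}]'

```text
clock: 24.72
eef_pos: [545.8, 101.1, 69.4]
eef_rot: [-3.142, -0.0, 3.141]
wrist_force: [0.3, 0.0, -2.7]
finger_gap: 49.5
finger_force: 20.0
```

Run:
```python
from m import *
s=manip.read_state();print(s['finger_gap'],s['finger_force'],s['wrist_force'])
w=cam('wrist');save(w,'w10.png');L=lab(w)
a=cv2.imread('pics/w9.png').astype(int);b=cv2.imread('pics/w10.png').astype(int)
d=abs(a-b).sum(2)[180:300,240:325]; print((d>40).mean())
print(circ(w,(240,220,325,310),18,26,15), circ(dict(image=cv2.imread('pics/w9.png')),(240,220,325,310),18,26,15))
m=(L[:,:,1]<=-4)&(L[:,:,0]>60);k=blob(w,m,(281,200),150).reshape(-1,2);print(k.min(0),k.max(0))
```

```text
49.47467539656035 19.9995793774724 [ 0.30180245  0.04902726 -2.7304244 ]
0.0965686274509804
[278.17       268.50333206  20.63333321] [278.17       266.50333206  20.26666641]
[230 185] [330 294]
```

Emit:
jog_arm --commands '[{"dx":0,"dy":0,"dz":-0.8,"ax":0,"ay":0,"az":0,"gripper":1},{"dx":0,"dy":0,"dz":-0.8,"ax":0,"ay":0,"az":0,"gripper":1},{"dx":0,"dy":0,"dz":-0.9,"ax":0,"ay":0,"az":0,"gripper":1},{"dx":-0.72,"dy":-0.52,"dz":0,"ax":0,"ay":0,"az":0,"gripper":1},{"dx":-0.73,"dy":-0.53,"dz":0,"ax":0,"ay":0,"az":0,"gripper":1},{"dx":-0.73,"dy":-0.53,"dz":0,"ax":0,"ay":0,"az":0,"gripper":1},{"dx":-0.73,"dy":-0.52,"dz":0,"ax":0,"ay":0,"az":0,"gripper":1},{"dx":0,"dy":0,"dz":0,"ax":0,"ay":0,"az":0,"gripper":1},{"dx":0,"dy":0,"dz":0,"ax":0,"ay":0,"az":0,"gripper":1}]'

```text
clock: 25.9
eef_pos: [661.7, 17.3, 168.8]
eef_rot: [3.141, -0.001, 3.141]
wrist_force: [0.2, 0.1, -2.8]
finger_gap: 49.6
finger_force: 20.0
```

Run:
```python
from m import *
s=manip.read_state();print(s['eef_pos'],s['eef_rot'],s['finger_gap'])
w=cam('wrist');save(w,'w11.png');L=lab(w)
zt=s['eef_pos'][2]-45.4+70
for r in((18,23),(32,40)):
  o=circ(w,(235,220,325,315),*r,p2=15);print(o,ray(w,[o[:2]],zt))
m=(L[:,:,1]<=-4)&(L[:,:,0]>60);k=blob(w,m,(281,200),150).reshape(-1,2);lo,hi=k.min(0),k.max(0);print(lo,hi,ray(w,[((lo[0]+hi[0])/2,lo[1]),(lo[0],220),(hi[0],220)],zt-62))
# top hole visible pin tip?
x=w['image'][225:310:5,281].tolist();print(x)
```

```text
[661.70412951  17.2780018  168.75771248] [ 3.14144522e+00 -1.30299114e-03  3.14067186e+00] 49.60062666880185
[278.17       268.50333206  20.60000038] [[661.96394029  16.38242573 193.35771248]]
[283.17       267.83666794  33.10000229] [[661.57441329  19.11739573 193.35771248]]
[230 185] [330 294] [[624.72262216  17.42664223 131.35771248]
 [650.95980041 -19.95633381 131.35771248]
 [651.05129095  54.7459629  131.35771248]]
[[69, 70, 65], [68, 70, 65], [152, 161, 149], [151, 160, 149], [150, 160, 148], [170, 170, 155], [68, 70, 65], [67, 68, 64], [70, 72, 67], [69, 70, 66], [70, 71, 67], [68, 69, 65], [70, 72, 67], [134, 142, 132], [33, 33, 33], [44, 45, 44], [56, 57, 55]]
```

Emit:
jog_arm --commands '[{"dx":0,"dy":0,"dz":0.5,"ax":0,"ay":0,"az":0,"gripper":1},{"dx":0,"dy":0,"dz":0.3,"ax":0,"ay":0,"az":0,"gripper":1},{"dx":0,"dy":0,"dz":0.2,"ax":0,"ay":0,"az":0,"gripper":1},{"dx":0,"dy":0,"dz":0.2,"ax":0,"ay":0,"az":0,"gripper":1},{"dx":0,"dy":0,"dz":0.2,"ax":0,"ay":0,"az":0,"gripper":1},{"dx":0,"dy":0,"dz":0.1,"ax":0,"ay":0,"az":0,"gripper":1},{"dx":0,"dy":0,"dz":0,"ax":0,"ay":0,"az":0,"gripper":1}]'

```text
clock: 26.82
eef_pos: [662.1, 17.0, 109.3]
eef_rot: [3.142, -0.0, 3.141]
wrist_force: [0.7, -0.0, -3.1]
finger_gap: 49.5
finger_force: 20.0
```

Underside at about 64; continuing to 52.

Emit:
jog_arm --commands '[{"dx":0,"dy":0,"dz":0.1,"ax":0,"ay":0,"az":0,"gripper":1},{"dx":0,"dy":0,"dz":0.08,"ax":0,"ay":0,"az":0,"gripper":1},{"dx":0,"dy":0,"dz":0.07,"ax":0,"ay":0,"az":0,"gripper":1},{"dx":0,"dy":0,"dz":0.05,"ax":0,"ay":0,"az":0,"gripper":1},{"dx":0,"dy":0,"dz":0,"ax":0,"ay":0,"az":0,"gripper":1}]'

```text
clock: 27.45
eef_pos: [662.1, 17.0, 97.3]
eef_rot: [3.142, -0.0, 3.141]
wrist_force: [0.0, 0.2, -3.3]
finger_gap: 49.3
finger_force: 20.0
```

Emit:
jog_arm --commands '[{"dx":0,"dy":0,"dz":0.08,"ax":0,"ay":0,"az":0,"gripper":1},{"dx":0,"dy":0,"dz":0.08,"ax":0,"ay":0,"az":0,"gripper":1},{"dx":0,"dy":0,"dz":0,"ax":0,"ay":0,"az":0,"gripper":1}]'

```text
clock: 27.82
eef_pos: [662.0, 17.0, 90.6]
eef_rot: [3.142, -0.001, 3.141]
wrist_force: [-0.9, 0.1, -3.6]
finger_gap: 49.6
finger_force: 20.0
```

Emit:
jog_arm --commands '[{"dx":0,"dy":0,"dz":0.2,"ax":0,"ay":0,"az":0,"gripper":1},{"dx":0,"dy":0,"dz":0.2,"ax":0,"ay":0,"az":0,"gripper":1},{"dx":0,"dy":0,"dz":0.2,"ax":0,"ay":0,"az":0,"gripper":1},{"dx":0,"dy":0,"dz":0.1,"ax":0,"ay":0,"az":0,"gripper":1},{"dx":0,"dy":0,"dz":0.08,"ax":0,"ay":0,"az":0,"gripper":1},{"dx":0,"dy":0,"dz":0,"ax":0,"ay":0,"az":0,"gripper":1},{"dx":0,"dy":0,"dz":0,"ax":0,"ay":0,"az":0,"gripper":1}]'

```text
clock: 28.7
eef_pos: [662.3, 17.0, 60.1]
eef_rot: [-3.142, 0.0, 3.141]
wrist_force: [0.7, 0.8, -2.4]
finger_gap: 49.9
finger_force: 20.0
```

Emit:
jog_arm --commands '[{"dx":0,"dy":0,"dz":0.05,"ax":0,"ay":0,"az":0,"gripper":1},{"dx":0,"dy":0,"dz":0,"ax":0,"ay":0,"az":0,"gripper":1},{"dx":0,"dy":0,"dz":0,"ax":0,"ay":0,"az":0,"gripper":0.38},{"dx":0,"dy":0,"dz":0,"ax":0,"ay":0,"az":0,"gripper":0.38},{"dx":0,"dy":0,"dz":0,"ax":0,"ay":0,"az":0,"gripper":0.38},{"dx":0,"dy":0,"dz":0,"ax":0,"ay":0,"az":0,"gripper":0.38},{"dx":0,"dy":0,"dz":0,"ax":0,"ay":0,"az":0,"gripper":0.38}]'

```text
clock: 29.58
eef_pos: [662.2, 17.0, 57.9]
eef_rot: [-3.142, 0.0, 3.141]
wrist_force: [0.8, -0.3, -0.2]
finger_gap: 58.3
finger_force: 0.0
```

Run:
```python
from m import *
s=manip.read_state();print(s['eef_pos'],s['finger_gap'])
c=cam('scene');save(c,'s12.png')
for f in('s4.png','s12.png'):
    c['image']=cv2.cvtColor(cv2.imread('pics/'+f),cv2.COLOR_BGR2RGB);L=lab(c)[200:290,260:370]
    m=(L[:,:,1]<=-2)&(L[:,:,0]>85)
    k=max(cv2.findContours(m.astype(np.uint8),0,1)[0],key=cv2.contourArea).reshape(-1,2)+[260,200];print(f,k.min(0),k.max(0),len(k))
w=cam('wrist');o=circ(w,(235,220,325,315),18,23,p2=15);print(o)
# jars and B
t=cam('top'); L=lab(t);m=(L[:,:,1]<=-4)&(L[:,:,0]>60);print(ell(t,m,(312,226),8,100))
```

```text
[662.23326564  16.99397079  57.8914164 ] 58.290957445885184
s4.png [304 236] [336 269] 122
s12.png [301 233] [336 268] 134
[277.83666794 267.83666794  20.19999886]
(array([312.5, 226.2]), array([26.9, 28. ]), array([ 533.8, -103.7,    8. ]))
```

Emit:
jog_arm --commands '[{"dx":0,"dy":0,"dz":0,"ax":0,"ay":0,"az":0,"gripper":1},{"dx":0,"dy":0,"dz":0,"ax":0,"ay":0,"az":0,"gripper":1},{"dx":0,"dy":0,"dz":0,"ax":0,"ay":0,"az":0,"gripper":1},{"dx":0,"dy":0,"dz":0,"ax":0,"ay":0,"az":0,"gripper":1},{"dx":0,"dy":0,"dz":-0.4,"ax":0,"ay":0,"az":0,"gripper":1},{"dx":0,"dy":0,"dz":-0.5,"ax":0,"ay":0,"az":0,"gripper":1},{"dx":0,"dy":0,"dz":-0.7,"ax":0,"ay":0,"az":0,"gripper":1},{"dx":0,"dy":0,"dz":-0.7,"ax":0,"ay":0,"az":0,"gripper":1},{"dx":0,"dy":0,"dz":-0.7,"ax":0,"ay":0,"az":0,"gripper":1},{"dx":0,"dy":0,"dz":0,"ax":0,"ay":0,"az":0,"gripper":1}]'

```text
clock: 30.98
eef_pos: [663.1, 16.9, 181.3]
eef_rot: [-3.141, 0.005, 3.141]
wrist_force: [0.5, -0.4, -3.2]
finger_gap: 49.6
finger_force: 20.0
```

Emit:
jog_arm --commands '[{"dx":0.5,"dy":0.8,"dz":0,"ax":0,"ay":0,"az":0,"gripper":1},{"dx":0.55,"dy":0.8,"dz":0,"ax":0,"ay":0,"az":0,"gripper":1},{"dx":0.55,"dy":0.8,"dz":0,"ax":0,"ay":0,"az":0,"gripper":1},{"dx":0.55,"dy":0.8,"dz":0,"ax":0,"ay":0,"az":0,"gripper":1},{"dx":0.55,"dy":0.8,"dz":0,"ax":0,"ay":0,"az":0,"gripper":1},{"dx":0.55,"dy":0.8,"dz":0,"ax":0,"ay":0,"az":0,"gripper":1},{"dx":0.57,"dy":0.74,"dz":0,"ax":0,"ay":0,"az":0,"gripper":1},{"dx":0,"dy":0,"dz":0.8,"ax":0,"ay":0,"az":0,"gripper":1},{"dx":0,"dy":0,"dz":0.7,"ax":0,"ay":0,"az":0,"gripper":1},{"dx":0,"dy":0,"dz":0,"ax":0,"ay":0,"az":0,"gripper":1}]'

```text
clock: 32.22
eef_pos: [508.3, 238.3, 115.6]
eef_rot: [-3.14, -0.004, 3.141]
wrist_force: [-0.4, 0.2, -3.3]
finger_gap: 49.5
finger_force: 20.0
```

Run:
```python
from m import *
s=manip.read_state();print(s['eef_pos'],s['finger_gap'],s['wrist_force'])
w=cam('wrist');save(w,'w13.png')
T=s['eef_pos'];print('TCPproj',proj(w,[T]))
c=np.array([477,283]);a=-.178;ex=np.array([np.cos(a),np.sin(a)]);ey=np.array([-ex[1],ex[0]])
im=w['image'].copy()
bi=np.array([1.75,0])
for q in(90,85):
    cor=[np.r_[c+i*ex+j*ey,40] for i,j in((-q,-q),(-q,q),(q,q),(q,-q))]
    cv2.polylines(im,[np.round(proj(w,cor)+bi).astype(int)],True,(255,0,0))
for z,r,xy in((13,38,(428.5,254)),(T[2]-45.9+8,38,T[:2]),(T[2]-45.9,38,T[:2])):
    th=np.linspace(0,6.28,60);P=np.c_[xy[0]+r*np.cos(th),xy[1]+r*np.sin(th),0*th+z]
    cv2.polylines(im,[np.round(proj(w,P)+bi).astype(int)],True,(0,0,255))
w['image']=im[60:400,130:480];save(w,'w13z.png');x=cv2.imread('pics/w13z.png');cv2.imwrite('pics/w13z.png',cv2.resize(x,None,fx=1.7,fy=1.7,interpolation=2))
```

```text
[508.2870797  238.2689353  115.61030981] 49.54526933431934 [-0.43201779  0.20733844 -3.26841179]
TCPproj [[279.7991019  251.69666938]]
```

View pics/w13z.png

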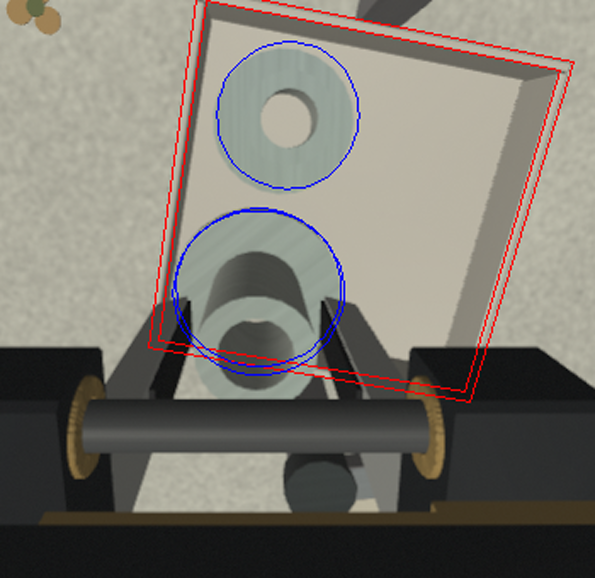

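Emit:
jog_arm --commands '[{"dx":-0.05,"dy":0,"dz":0.3,"ax":0,"ay":0,"az":0,"gripper":1},{"dx":0,"dy":0,"dz":0.4,"ax":0,"ay":0,"az":0,"gripper":1},{"dx":0,"dy":0,"dz":0.3,"ax":0,"ay":0,"az":0,"gripper":1},{"dx":0,"dy":0,"dz":0.2,"ax":0,"ay":0,"az":0,"gripper":1},{"dx":0,"dy":0,"dz":0,"ax":0,"ay":0,"az":0,"gripper":1},{"dx":0,"dy":0,"dz":0,"ax":0,"ay":0,"az":0,"gripper":1}]'

```text
clock: 33.02
eef_pos: [511.8, 238.9, 70.2]
eef_rot: [3.141, 0.001, 3.141]
wrist_force: [0.0, 0.2, -3.4]
finger_gap: 49.5
finger_force: 20.0
```

Emit:
jog_arm --commands '[{"dx":0,"dy":0,"dz":0.2,"ax":0,"ay":0,"az":0,"gripper":1},{"dx":0,"dy":0,"dz":0.15,"ax":0,"ay":0,"az":0,"gripper":1},{"dx":0,"dy":0,"dz":0.1,"ax":0,"ay":0,"az":0,"gripper":1},{"dx":0,"dy":0,"dz":0,"ax":0,"ay":0,"az":0,"gripper":1}]'

```text
clock: 33.52
eef_pos: [511.5, 238.7, 51.5]
eef_rot: [-3.141, -0.001, 3.141]
wrist_force: [-0.4, 0.4, -3.1]
finger_gap: 49.6
finger_force: 20.0
```

Emit:
jog_arm --commands '[{"dx":0,"dy":0,"dz":0,"ax":0,"ay":0,"az":0,"gripper":0.38},{"dx":0,"dy":0,"dz":0,"ax":0,"ay":0,"az":0,"gripper":0.38},{"dx":0,"dy":0,"dz":0,"ax":0,"ay":0,"az":0,"gripper":0.38},{"dx":0,"dy":0,"dz":-0.3,"ax":0,"ay":0,"az":0,"gripper":0.38},{"dx":0,"dy":0,"dz":-0.7,"ax":0,"ay":0,"az":0,"gripper":0.38},{"dx":0,"dy":0,"dz":-1,"ax":0,"ay":0,"az":0,"gripper":0.38},{"dx":0,"dy":0,"dz":-1,"ax":0,"ay":0,"az":0,"gripper":0.35},{"dx":0,"dy":0,"dz":-1,"ax":0,"ay":0,"az":0,"gripper":0.35},{"dx":0,"dy":-0.3,"dz":-0.8,"ax":0,"ay":0,"az":0,"gripper":0.35},{"dx":0,"dy":-0.8,"dz":0,"ax":0,"ay":0,"az":0,"gripper":0.35}]'

```text
clock: 34.78
eef_pos: [512.1, 195.2, 247.4]
eef_rot: [3.14, 0.005, -3.141]
wrist_force: [-0.3, 0.4, 0.0]
finger_gap: 61.3
finger_force: 0.0
```

Emit:
jog_arm --commands '[{"dx":-0.2,"dy":-1,"dz":0,"ax":0,"ay":0,"az":0,"gripper":0.35},{"dx":-0.25,"dy":-1,"dz":0,"ax":0,"ay":0,"az":0,"gripper":0.35},{"dx":-0.25,"dy":-1,"dz":0,"ax":0,"ay":0,"az":0,"gripper":0.35},{"dx":-0.25,"dy":-1,"dz":0,"ax":0,"ay":0,"az":0,"gripper":0.35},{"dx":-0.25,"dy":-1,"dz":0,"ax":0,"ay":0,"az":0,"gripper":0.35},{"dx":-0.25,"dy":-1,"dz":0,"ax":0,"ay":0,"az":0,"gripper":0.35},{"dx":-0.2,"dy":-1,"dz":0,"ax":0,"ay":0,"az":0,"gripper":0.35},{"dx":0,"dy":-0.45,"dz":0,"ax":0,"ay":0,"az":0,"gripper":0.35},{"dx":0,"dy":0,"dz":0,"ax":0,"ay":0,"az":0,"gripper":0.35},{"dx":0,"dy":0,"dz":0,"ax":0,"ay":0,"az":0,"gripper":0.35}]'

```text
clock: 36.02
eef_pos: [577.2, -102.2, 244.2]
eef_rot: [3.141, 0.0, 3.141]
wrist_force: [-0.5, 0.4, 0.1]
finger_gap: 60.8
finger_force: 0.0
```

Run:
```python
from m import *
s=manip.read_state();print(s['eef_pos'],s['finger_gap'],s['clock'])
w=cam('wrist');save(w,'w14.png');p=proj(w,[[534,-103,8]]);print(p);L=lab(w)
for th in(-4,-5):
    m=(L[:,:,1]<=th)&(L[:,:,0]>60)
    print(ell(w,m,p[0],8))
print(circ(w,(240,110,320,210),27,35,15))
t=cam('top');save(t,'t14.png');L=lab(t);m=(L[:,:,1]<=-4)&(L[:,:,0]>60)
print(ell(t,m,proj(t,[[430,254,13]])[0],13,100),ell(t,m,proj(t,[[511,239,13]])[0],13,100))
```

```text
[ 577.17901582 -102.17692827  244.20600134] 60.83047264583779 36.025
[[279.31599116 160.35410062]]
(array([280. , 159.9]), array([55.1, 55.9]), array([ 533.4, -102.1,    8. ]))
(array([280.1, 159.8]), array([53.9, 54.3]), array([ 533.3, -102. ,    8. ]))
None
(array([178.7, 264. ]), array([26.4, 27.1]), array([431.9, 251.5,  13. ])) (array([185.1, 234. ]), array([26. , 27.1]), array([511.7, 237.1,  13. ]))
```

Emit:
jog_arm --commands '[{"dx":0.55,"dy":-0.02,"dz":0,"ax":0,"ay":0,"az":0,"gripper":0.35},{"dx":0.55,"dy":0,"dz":0.9,"ax":0,"ay":0,"az":0,"gripper":0.35},{"dx":0,"dy":0,"dz":1,"ax":0,"ay":0,"az":0,"gripper":0.35},{"dx":0,"dy":0,"dz":1,"ax":0,"ay":0,"az":0,"gripper":0.35},{"dx":0,"dy":0,"dz":0.9,"ax":0,"ay":0,"az":0,"gripper":0.35},{"dx":0,"dy":0,"dz":0.6,"ax":0,"ay":0,"az":0,"gripper":0.35},{"dx":0,"dy":0,"dz":0.3,"ax":0,"ay":0,"az":0,"gripper":0.35},{"dx":0,"dy":0,"dz":0,"ax":0,"ay":0,"az":0,"gripper":0.35},{"dx":0,"dy":0,"dz":0,"ax":0,"ay":0,"az":0,"gripper":1},{"dx":0,"dy":0,"dz":0,"ax":0,"ay":0,"az":0,"gripper":1}]'

```text
clock: 37.38
eef_pos: [533.9, -103.9, 56.9]
eef_rot: [-3.142, 0.002, 3.141]
wrist_force: [1.6, 3.1, 4.3]
finger_gap: 48.0
finger_force: 19.8
```

Emit:
jog_arm --commands '[{"dx":0,"dy":0,"dz":0,"ax":0,"ay":0,"az":0,"gripper":1},{"dx":0,"dy":0,"dz":0,"ax":0,"ay":0,"az":0,"gripper":1},{"dx":0,"dy":0,"dz":0,"ax":0,"ay":0,"az":0,"gripper":1},{"dx":0,"dy":0,"dz":0,"ax":0,"ay":0,"az":0,"gripper":1}]'

```text
clock: 37.88
eef_pos: [534.0, -103.9, 56.8]
eef_rot: [-3.142, 0.002, 3.141]
wrist_force: [1.3, 3.9, 6.1]
finger_gap: 47.6
finger_force: 19.7
```

Emit:
jog_arm --commands '[{"dx":0,"dy":0,"dz":-0.6,"ax":0,"ay":0,"az":0,"gripper":1},{"dx":0,"dy":0,"dz":-0.9,"ax":0,"ay":0,"az":0,"gripper":1},{"dx":0,"dy":0,"dz":-0.9,"ax":0,"ay":0,"az":0,"gripper":1},{"dx":0,"dy":0,"dz":-0.8,"ax":0,"ay":0,"az":0,"gripper":1},{"dx":-0.8,"dy":0.75,"dz":0,"ax":0,"ay":0,"az":0,"gripper":1},{"dx":-0.8,"dy":0.75,"dz":0,"ax":0,"ay":0,"az":0,"gripper":1},{"dx":-0.8,"dy":0.75,"dz":0,"ax":0,"ay":0,"az":0,"gripper":1},{"dx":-0.8,"dy":0.78,"dz":0,"ax":0,"ay":0,"az":0,"gripper":1},{"dx":0,"dy":0,"dz":0,"ax":0,"ay":0,"az":0,"gripper":1},{"dx":0,"dy":0,"dz":0,"ax":0,"ay":0,"az":0,"gripper":1}]'

```text
clock: 39.12
eef_pos: [660.9, 16.6, 183.2]
eef_rot: [-3.141, -0.001, 3.141]
wrist_force: [-0.4, -1.1, -4.1]
finger_gap: 47.9
finger_force: 20.1
```

Run:
```python
from m import *
s=manip.read_state();print(s['eef_pos'],s['finger_gap'],s['wrist_force'])
w=cam('wrist');save(w,'w15.png');L=lab(w)
z=s['eef_pos'][2]-56.8+8
m=(L[:,:,1]<=-4)&(L[:,:,0]>60);k=blob(w,m,(281,200),150).reshape(-1,2);lo,hi=k.min(0),k.max(0);print(lo,hi,ray(w,[((lo[0]+hi[0])/2,lo[1]),(lo[0],220),(hi[0],220)],z))
```

```text
[660.88053383  16.63763168 183.24194736] 47.870320835963085 [-0.37087178 -1.05519432 -4.10856168]
[233 183] [329 294] [[623.97467094  17.53152955 134.44194736]
 [653.19017632 -20.30341077 134.44194736]
 [653.27594859  55.33453819 134.44194736]]
```

Emit:
jog_arm --commands '[{"dx":0,"dy":0.02,"dz":0.5,"ax":0,"ay":0,"az":0,"gripper":1},{"dx":0,"dy":0,"dz":0.3,"ax":0,"ay":0,"az":0,"gripper":1},{"dx":0,"dy":0,"dz":0.2,"ax":0,"ay":0,"az":0,"gripper":1},{"dx":0,"dy":0,"dz":0.2,"ax":0,"ay":0,"az":0,"gripper":1},{"dx":0,"dy":0,"dz":0.2,"ax":0,"ay":0,"az":0,"gripper":1},{"dx":0,"dy":0,"dz":0.15,"ax":0,"ay":0,"az":0,"gripper":1},{"dx":0,"dy":0,"dz":0,"ax":0,"ay":0,"az":0,"gripper":1}]'

```text
clock: 40.05
eef_pos: [661.2, 17.8, 121.4]
eef_rot: [3.142, -0.001, 3.141]
wrist_force: [-0.5, -0.5, -2.8]
finger_gap: 47.8
finger_force: 20.1
```

Emit:
jog_arm --commands '[{"dx":0,"dy":0,"dz":0.08,"ax":0,"ay":0,"az":0,"gripper":1},{"dx":0,"dy":0,"dz":0.07,"ax":0,"ay":0,"az":0,"gripper":1},{"dx":0,"dy":0,"dz":0.05,"ax":0,"ay":0,"az":0,"gripper":1},{"dx":0,"dy":0,"dz":0,"ax":0,"ay":0,"az":0,"gripper":1}]'

```text
clock: 40.55
eef_pos: [661.4, 17.8, 113.7]
eef_rot: [-3.142, -0.0, 3.141]
wrist_force: [-0.4, 0.7, -3.3]
finger_gap: 47.9
finger_force: 20.1
```

Underside about 57; testing further gently.

Emit:
jog_arm --commands '[{"dx":0,"dy":0,"dz":0.05,"ax":0,"ay":0,"az":0,"gripper":1},{"dx":0,"dy":0,"dz":0.05,"ax":0,"ay":0,"az":0,"gripper":1},{"dx":0,"dy":0,"dz":0.05,"ax":0,"ay":0,"az":0,"gripper":1},{"dx":0,"dy":0,"dz":0,"ax":0,"ay":0,"az":0,"gripper":1}]'

```text
clock: 41.05
eef_pos: [661.3, 17.8, 107.6]
eef_rot: [3.142, -0.0, 3.141]
wrist_force: [-1.3, -0.7, -2.3]
finger_gap: 47.8
finger_force: 20.1
```

Emit:
jog_arm --commands '[{"dx":0,"dy":0,"dz":0.08,"ax":0,"ay":0,"az":0,"gripper":1},{"dx":0,"dy":0,"dz":0.08,"ax":0,"ay":0,"az":0,"gripper":1},{"dx":0,"dy":0,"dz":0,"ax":0,"ay":0,"az":0,"gripper":1}]'

```text
clock: 41.42
eef_pos: [661.2, 17.8, 101.0]
eef_rot: [3.142, -0.001, 3.141]
wrist_force: [-0.2, -0.4, -3.6]
finger_gap: 48.1
finger_force: 20.1
```

Emit:
jog_arm --commands '[{"dx":0,"dy":0,"dz":0.2,"ax":0,"ay":0,"az":0,"gripper":1},{"dx":0,"dy":0,"dz":0.2,"ax":0,"ay":0,"az":0,"gripper":1},{"dx":0,"dy":0,"dz":0.2,"ax":0,"ay":0,"az":0,"gripper":1},{"dx":0,"dy":0,"dz":0.12,"ax":0,"ay":0,"az":0,"gripper":1},{"dx":0,"dy":0,"dz":0.07,"ax":0,"ay":0,"az":0,"gripper":1},{"dx":0,"dy":0,"dz":0,"ax":0,"ay":0,"az":0,"gripper":1},{"dx":0,"dy":0,"dz":0,"ax":0,"ay":0,"az":0,"gripper":1}]'

```text
clock: 42.3
eef_pos: [661.5, 17.8, 70.2]
eef_rot: [-3.142, 0.0, 3.141]
wrist_force: [-0.3, 0.4, -2.9]
finger_gap: 47.8
finger_force: 20.1
```

Emit:
jog_arm --commands '[{"dx":0,"dy":0,"dz":0.04,"ax":0,"ay":0,"az":0,"gripper":1},{"dx":0,"dy":0,"dz":0,"ax":0,"ay":0,"az":0,"gripper":0.38},{"dx":0,"dy":0,"dz":0,"ax":0,"ay":0,"az":0,"gripper":0.38},{"dx":0,"dy":0,"dz":0,"ax":0,"ay":0,"az":0,"gripper":0.38},{"dx":0,"dy":0,"dz":0,"ax":0,"ay":0,"az":0,"gripper":0.38},{"dx":0,"dy":0,"dz":0,"ax":0,"ay":0,"az":0,"gripper":0.38}]'

```text
clock: 43.05
eef_pos: [661.4, 17.8, 68.2]
eef_rot: [-3.142, -0.0, 3.141]
wrist_force: [-1.0, 0.2, 0.5]
finger_gap: 58.2
finger_force: 0.0
```

Run:
```python
from m import *
s=manip.read_state();print(s['eef_pos'],s['finger_gap'])
c=cam('scene');save(c,'s16.png');L=lab(c)[200:290,260:370]
m=(L[:,:,1]<=-2)&(L[:,:,0]>85)
k=max(cv2.findContours(m.astype(np.uint8),0,1)[0],key=cv2.contourArea).reshape(-1,2)+[260,200];print(k.min(0),k.max(0),len(k))
```

```text
[661.39009562  17.7524543   68.24911588] 58.20744150834758
[301 230] [337 268] 143
```

Emit:
jog_arm --commands '[{"dx":0,"dy":0,"dz":0,"ax":0,"ay":0,"az":0,"gripper":1},{"dx":0,"dy":0,"dz":0,"ax":0,"ay":0,"az":0,"gripper":1},{"dx":0,"dy":0,"dz":0,"ax":0,"ay":0,"az":0,"gripper":1},{"dx":0,"dy":0,"dz":0,"ax":0,"ay":0,"az":0,"gripper":1},{"dx":0,"dy":0,"dz":-0.4,"ax":0,"ay":0,"az":0,"gripper":1},{"dx":0,"dy":0,"dz":-0.6,"ax":0,"ay":0,"az":0,"gripper":1},{"dx":0,"dy":0,"dz":-0.7,"ax":0,"ay":0,"az":0,"gripper":1},{"dx":0,"dy":0,"dz":-0.7,"ax":0,"ay":0,"az":0,"gripper":1},{"dx":0,"dy":0,"dz":-0.8,"ax":0,"ay":0,"az":0,"gripper":1},{"dx":0,"dy":0,"dz":0,"ax":0,"ay":0,"az":0,"gripper":1}]'

```text
clock: 44.35
eef_pos: [662.2, 17.6, 199.3]
eef_rot: [-3.141, 0.005, 3.14]
wrist_force: [0.2, -0.4, -3.2]
finger_gap: 48.2
finger_force: 19.8
```

Emit:
jog_arm --commands '[{"dx":0.49,"dy":0.84,"dz":0,"ax":0,"ay":0,"az":0,"gripper":1},{"dx":0.5,"dy":0.84,"dz":0,"ax":0,"ay":0,"az":0,"gripper":1},{"dx":0.5,"dy":0.84,"dz":0,"ax":0,"ay":0,"az":0,"gripper":1},{"dx":0.5,"dy":0.84,"dz":0,"ax":0,"ay":0,"az":0,"gripper":1},{"dx":0.5,"dy":0.84,"dz":0,"ax":0,"ay":0,"az":0,"gripper":1},{"dx":0.5,"dy":0.84,"dz":0,"ax":0,"ay":0,"az":0,"gripper":1},{"dx":0.5,"dy":0.84,"dz":0,"ax":0,"ay":0,"az":0,"gripper":1},{"dx":0.5,"dy":0.84,"dz":0,"ax":0,"ay":0,"az":0,"gripper":1},{"dx":0.5,"dy":0.88,"dz":0,"ax":0,"ay":0,"az":0,"gripper":1},{"dx":0,"dy":0,"dz":0,"ax":0,"ay":0,"az":0,"gripper":1}]'

```text
clock: 45.6
eef_pos: [480.4, 323.5, 194.9]
eef_rot: [-3.141, -0.002, -3.14]
wrist_force: [0.1, -0.3, -3.4]
finger_gap: 47.4
finger_force: 20.0
```

Emit:
jog_arm --commands '[{"dx":0,"dy":0,"dz":0.8,"ax":0,"ay":0,"az":0,"gripper":1},{"dx":0,"dy":0,"dz":0.8,"ax":0,"ay":0,"az":0,"gripper":1},{"dx":0,"dy":0,"dz":0.4,"ax":0,"ay":0,"az":0,"gripper":1},{"dx":0,"dy":0,"dz":0,"ax":0,"ay":0,"az":0,"gripper":1},{"dx":0,"dy":0,"dz":0,"ax":0,"ay":0,"az":0,"gripper":1}]'

```text
clock: 46.22
eef_pos: [482.7, 322.1, 117.4]
eef_rot: [3.141, 0.001, 3.14]
wrist_force: [0.4, -0.2, -2.8]
finger_gap: 48.0
finger_force: 20.1
```

Emit:
jog_arm --commands '[{"dx":0,"dy":0,"dz":0.3,"ax":0,"ay":0,"az":0,"gripper":1},{"dx":0,"dy":0,"dz":0.3,"ax":0,"ay":0,"az":0,"gripper":1},{"dx":0,"dy":0,"dz":0.25,"ax":0,"ay":0,"az":0,"gripper":1},{"dx":0,"dy":0,"dz":0.1,"ax":0,"ay":0,"az":0,"gripper":1},{"dx":0,"dy":0,"dz":0,"ax":0,"ay":0,"az":0,"gripper":1},{"dx":0,"dy":0,"dz":0,"ax":0,"ay":0,"az":0,"gripper":1}]'

```text
clock: 46.98
eef_pos: [482.3, 322.1, 78.6]
eef_rot: [3.141, 0.001, 3.141]
wrist_force: [-0.5, 0.4, -2.4]
finger_gap: 47.8
finger_force: 20.1
```

Emit:
jog_arm --commands '[{"dx":0,"dy":0,"dz":0.2,"ax":0,"ay":0,"az":0,"gripper":1},{"dx":0,"dy":0,"dz":0.12,"ax":0,"ay":0,"az":0,"gripper":1},{"dx":0,"dy":0,"dz":0.08,"ax":0,"ay":0,"az":0,"gripper":1},{"dx":0,"dy":0,"dz":0,"ax":0,"ay":0,"az":0,"gripper":1}]'

```text
clock: 47.48
eef_pos: [482.0, 321.9, 62.0]
eef_rot: [-3.141, -0.0, 3.141]
wrist_force: [0.3, -0.1, -2.7]
finger_gap: 47.3
finger_force: 20.1
```

Emit:
jog_arm --commands '[{"dx":0,"dy":0,"dz":0,"ax":0,"ay":0,"az":0,"gripper":0.38},{"dx":0,"dy":0,"dz":0,"ax":0,"ay":0,"az":0,"gripper":0.38},{"dx":0,"dy":0,"dz":0,"ax":0,"ay":0,"az":0,"gripper":0.38},{"dx":0,"dy":0,"dz":-0.3,"ax":0,"ay":0,"az":0,"gripper":0.38},{"dx":0,"dy":0,"dz":-0.7,"ax":0,"ay":0,"az":0,"gripper":0.38},{"dx":0,"dy":0,"dz":-1,"ax":0,"ay":0,"az":0,"gripper":0.38},{"dx":0,"dy":0,"dz":-1,"ax":0,"ay":0,"az":0,"gripper":0.38},{"dx":0,"dy":0,"dz":-1,"ax":0,"ay":0,"az":0,"gripper":0.38},{"dx":0,"dy":0,"dz":-0.8,"ax":0,"ay":0,"az":0,"gripper":0.38}]'

```text
clock: 48.6
eef_pos: [482.1, 322.0, 257.1]
eef_rot: [3.141, 0.002, 3.141]
wrist_force: [-0.1, -0.7, 0.7]
finger_gap: 58.7
finger_force: 0.0
```

Emit:
jog_arm --commands '[{"dx":-0.85,"dy":0.8,"dz":0,"ax":0,"ay":0,"az":0,"gripper":0.38},{"dx":-0.85,"dy":0.8,"dz":0,"ax":0,"ay":0,"az":0,"gripper":0.38},{"dx":-0.5,"dy":0.8,"dz":0,"ax":0,"ay":0,"az":0,"gripper":0.38},{"dx":0,"dy":0,"dz":0,"ax":0,"ay":0,"az":0,"gripper":0.38},{"dx":0,"dy":0,"dz":0,"ax":0,"ay":0,"az":0,"gripper":0.38}]'

```text
clock: 49.22
eef_pos: [569.9, 417.5, 254.8]
eef_rot: [3.142, 0.0, 3.141]
wrist_force: [-0.3, 0.0, -0.1]
finger_gap: 58.2
finger_force: 0.0
```

Run:
```python
from m import *
s=manip.read_state();print(s['eef_pos'],s['finger_gap'],s['clock'])
c=cam('scene');t=cam('top');w=cam('wrist');save(c,'s17.png');save(t,'t17.png');save(w,'w17.png')
a=cv2.imread('pics/s17.png')[30:230,240:440];b=cv2.imread('pics/t17.png')[160:310,90:240];d=cv2.imread('pics/w17.png')
cv2.imwrite('pics/c17.png',cv2.convertScaleAbs(np.vstack([np.hstack([cv2.resize(a,(400,300)),cv2.resize(b,(400,300))]),cv2.resize(d,(800,300))]),alpha=1.3))
print(proj(w,[[567,428,152]]))
```

```text
[569.93103782 417.4862438  254.78917879] 58.206544054835746 49.225
[[290.85810269 210.0271248 ]]
```

View pics/c17.png

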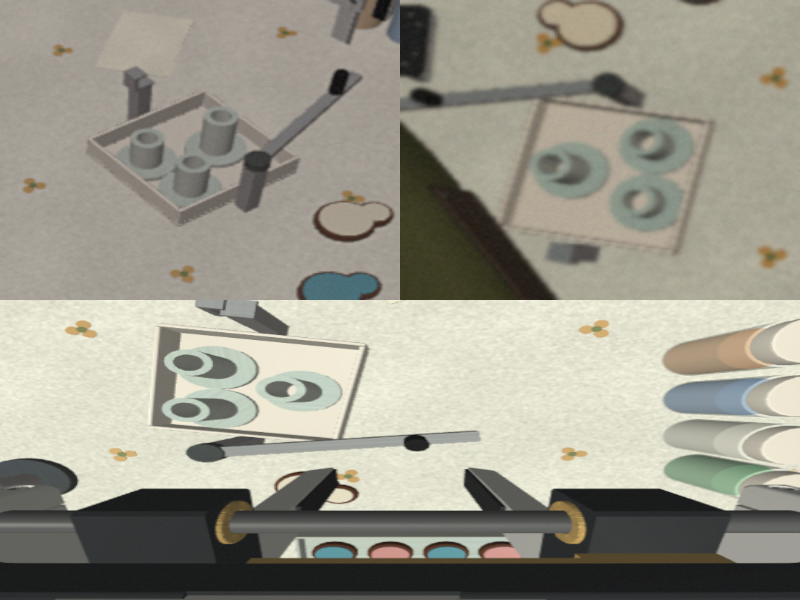

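Emit:
jog_arm --commands '[{"dx":0.3,"dy":0.24,"dz":0,"ax":0,"ay":0,"az":0,"gripper":0.38},{"dx":0,"dy":0,"dz":0.8,"ax":0,"ay":0,"az":0,"gripper":0.38},{"dx":0,"dy":0,"dz":0.8,"ax":0,"ay":0,"az":0,"gripper":0.38},{"dx":0,"dy":0,"dz":0.8,"ax":0,"ay":0,"az":0,"gripper":0.38},{"dx":0,"dy":0,"dz":0.52,"ax":0,"ay":0,"az":0,"gripper":0.38},{"dx":0,"dy":0,"dz":0,"ax":0,"ay":0,"az":0,"gripper":1},{"dx":0,"dy":0,"dz":0,"ax":0,"ay":0,"az":0,"gripper":1},{"dx":0,"dy":0,"dz":0,"ax":0,"ay":0,"az":0,"gripper":1},{"dx":0,"dy":0,"dz":0,"ax":0,"ay":0,"az":0,"gripper":1},{"dx":0,"dy":0,"dz":0,"ax":0,"ay":0,"az":0,"gripper":1}]' --squeeze 12

```text
clock: 50.62
eef_pos: [558.1, 428.4, 138.1]
eef_rot: [3.14, 0.001, 3.141]
wrist_force: [0.1, 5.6, 0.9]
finger_gap: 17.9
finger_force: 12.0
```

Emit:
jog_arm --commands '[{"dx":0.37,"dy":-0.07,"dz":0,"ax":0,"ay":0,"az":0,"gripper":1},{"dx":0.37,"dy":-0.1,"dz":0,"ax":0,"ay":0,"az":0,"gripper":1},{"dx":0.75,"dy":-0.34,"dz":0,"ax":0,"ay":0,"az":0,"gripper":1},{"dx":0.67,"dy":-0.48,"dz":0,"ax":0,"ay":0,"az":0,"gripper":1},{"dx":0.56,"dy":-0.6,"dz":0,"ax":0,"ay":0,"az":0,"gripper":1},{"dx":0.43,"dy":-0.7,"dz":0,"ax":0,"ay":0,"az":0,"gripper":1},{"dx":0.22,"dy":-0.57,"dz":0,"ax":0,"ay":0,"az":0,"gripper":1},{"dx":0,"dy":0,"dz":0,"ax":0,"ay":0,"az":0,"gripper":1},{"dx":0,"dy":0,"dz":0,"ax":0,"ay":0,"az":0,"gripper":1}]'

```text
clock: 51.75
eef_pos: [421.8, 313.4, 137.8]
eef_rot: [3.141, -0.003, 3.141]
wrist_force: [-12.2, 1.8, 4.8]
finger_gap: 17.6
finger_force: 12.0
```

Emit:
jog_arm --commands '[{"dx":0.08,"dy":-0.2,"dz":0,"ax":0,"ay":0,"az":0,"gripper":1},{"dx":0.08,"dy":-0.15,"dz":0,"ax":0,"ay":0,"az":0,"gripper":1},{"dx":0.03,"dy":-0.08,"dz":0,"ax":0,"ay":0,"az":0,"gripper":1},{"dx":0,"dy":0,"dz":0,"ax":0,"ay":0,"az":0,"gripper":1},{"dx":0,"dy":0,"dz":0,"ax":0,"ay":0,"az":0,"gripper":1}]'

```text
clock: 52.38
eef_pos: [416.6, 295.5, 137.8]
eef_rot: [-3.141, 0.002, 3.14]
wrist_force: [5.9, -2.2, -0.5]
finger_gap: 17.6
finger_force: 12.0
```

Emit:
jog_arm --commands '[{"dx":0.01,"dy":-0.05,"dz":0,"ax":0,"ay":0,"az":0,"gripper":1},{"dx":0,"dy":-0.05,"dz":0,"ax":0,"ay":0,"az":0,"gripper":1},{"dx":0,"dy":0,"dz":0,"ax":0,"ay":0,"az":0,"gripper":1},{"dx":0,"dy":0,"dz":0,"ax":0,"ay":0,"az":0,"gripper":1}]'

```text
clock: 52.88
eef_pos: [416.1, 294.0, 137.9]
eef_rot: [3.137, 0.003, 3.14]
wrist_force: [6.3, 19.1, -9.3]
finger_gap: 17.8
finger_force: 12.0
```

Emit:
jog_arm --commands '[{"dx":0,"dy":0,"dz":0,"ax":0,"ay":0,"az":0,"gripper":0.4},{"dx":0,"dy":0,"dz":0,"ax":0,"ay":0,"az":0,"gripper":0.4},{"dx":0,"dy":0,"dz":0,"ax":0,"ay":0,"az":0,"gripper":0.4},{"dx":0,"dy":0,"dz":-0.8,"ax":0,"ay":0,"az":0,"gripper":0.4},{"dx":0,"dy":0,"dz":-1,"ax":0,"ay":0,"az":0,"gripper":0.4},{"dx":0,"dy":0,"dz":-1,"ax":0,"ay":0,"az":0,"gripper":0.4},{"dx":0,"dy":0,"dz":0,"ax":0,"ay":0,"az":0,"gripper":0.4},{"dx":0,"dy":0,"dz":0,"ax":0,"ay":0,"az":0,"gripper":0.4}]'

```text
clock: 53.88
eef_pos: [415.0, 291.8, 248.5]
eef_rot: [-3.141, -0.001, 3.14]
wrist_force: [-0.4, -0.6, -0.6]
finger_gap: 56.6
finger_force: 0.0
```

Emit:
jog_arm --commands '[{"dx":0,"dy":-1,"dz":-0.3,"ax":0,"ay":0,"az":0,"gripper":0.4},{"dx":0,"dy":-1,"dz":-0.3,"ax":0,"ay":0,"az":0,"gripper":0.4},{"dx":0,"dy":-1,"dz":-0.3,"ax":0,"ay":0,"az":0,"gripper":0.4},{"dx":0,"dy":-1,"dz":0,"ax":0,"ay":0,"az":0,"gripper":0.4},{"dx":0,"dy":-1,"dz":0,"ax":0,"ay":0,"az":0,"gripper":0.4},{"dx":0,"dy":-1,"dz":0,"ax":0,"ay":0,"az":0,"gripper":0.4},{"dx":0,"dy":-1,"dz":0,"ax":0,"ay":0,"az":0,"gripper":0.4},{"dx":0,"dy":0,"dz":0,"ax":0,"ay":0,"az":0,"gripper":0.4},{"dx":0,"dy":0,"dz":0,"ax":0,"ay":0,"az":0,"gripper":0.4}]'

```text
clock: 55.0
eef_pos: [414.8, 12.4, 284.7]
eef_rot: [3.141, -0.001, 3.14]
wrist_force: [-1.0, 0.6, -0.4]
finger_gap: 56.4
finger_force: 0.0
```

Run:
```python
from m import *
s=manip.read_state();print(s['eef_pos'],s['clock'])
for n in('top','scene'):
    c=cam(n);save(c,n+'18.png');p=proj(c,[[417,294,132]])[0];x,y=p.astype(int);L=lab(c)
    m=np.zeros((420,560),bool);m[y-25:y+25,x-25:x+25]=L[y-25:y+25,x-25:x+25,0]<45
    k=blob(c,m,p,15);
    q=k.reshape(-1,2).mean(0) if k is not None else None;print(n,p,q,None if q is None else ray(c,[q],132))
c=cam('scene');L=lab(c)
m=(L[:,:,1]<=-2)&(L[:,:,0]>85)
for P in((430.5,254,13),(511.7,238,13),(482,322,13)):
    t=cam('top');Lt=lab(t);mt=(Lt[:,:,1]<=-4)&(Lt[:,:,0]>60)
    print(P,ell(t,mt,proj(t,[P])[0],13,60))
```

```text
[414.79921695  12.3568922  284.66905289] 55.0
top [149.7935861  267.49992927] [150.5  267.15] [[417.84197296 292.33036718 132.        ]]
scene [321.63945948  84.69664496] [322.05882353  85.        ] [[418.32426691 293.94552147 132.        ]]
(430.5, 254, 13) (array([183.5, 246.8]), array([30.6, 57.1]), array([477.6, 240.1,  13. ]))
(511.7, 238, 13) (array([183.6, 247. ]), array([30.6, 56.9]), array([477. , 239.8,  13. ]))
(482, 322, 13) (array([146.4, 251.1]), array([ 7.5, 14.3]), array([465.6, 339.7,  13. ]))
```

```bash
python3 -c "
from cell import job
print(job.sign_off())"
```

```text
the job is handed in; nothing more can be done
None
```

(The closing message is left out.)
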